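# Load and start the soap dryer, then clear the cutting board

## Robot

A 7-joint arm with a two-finger parallel gripper is mounted at the origin on the work surface. World frame = base frame: x ahead of the robot, y to its left, z up, the work surface at z = 0. Lengths are in m, angles in degrees, forces in N, time in s.
With the tool pointing down it reaches from about 0.425 to 0.875 m from the base axis. Payload 4.7 kg.
Tool frame: the origin (TCP) lies midway between the tips of the shut fingers; the grasp point (between the pads) lies 19 mm behind it; z points along the fingers, x is the direction in which the jaws open and shut, and the axes are right-handed (so a half turn about z gives the same grasp; the last joint's range is limited). The gripper opens to 87 mm and grips with 3 to 60 N. Pads are 19 mm wide; open, the fingers measure 117 mm over their backs; the gripper's body (75 mm by 190 mm) begins 51 mm behind the grasp point.
Start: joints at [-68.635, 18.392, -4.016, 83.108, 1.295, 78.541, -3.26], TCP at [0.228, 0.609, 0.223] pointing down, gripper open.
Joint ranges: [-163.93, 163.93], [-17.29, 119.83], [-79.2, 71.16], [3.27, 140.29], [-89.18, 269.18], [5.43, 117.66], [-154.24, 154.24]. Speed limits (degrees/s): [147.25, 147.25, 180, 180, 180, 180, 180].

## Interface

Orientations are given as [roll, pitch, yaw] about the fixed x, y, z axes, in that order (R = Rz(yaw) Ry(pitch) Rx(roll)).
In Python, from cell import env gives the robot as it stands.
- The arm moves only by the tool carry_out, never from a script. Its argument "plan" is a list of rows, each an object with "grip": the closure, from 0 (fully open) to 1 (shut); "dp": the shift along the tool's x, y, z in m, a list of three; "rotation": the turn, a rotation vector about the tool's x, y, z in degrees, a list of three. In form: [{"grip": grip, "dp": [dx, dy, dz], "rotation": [wx, wy, wz]}, ...]. A call has 1 to 8 rows; each row shifts and turns the pose as measured when the row begins, along the tool's axes as they then stand; what a row does not reach is not made up. A row lasts 1/12 s, in which the tool goes at most 41.7 mm and 7.16 degrees, less where a joint would pass 70% of its speed; a pose out of reach is approached as far as the arm can. A call is refused whole if a number of a shift passes 0.0417 or a number of a turn 7.16, either way. A call with a gripper value outside its range is refused whole. The fingers move at their own pace and stop on an object; "force" is the grip in N (left out, the last holds). Time passes only in rows, so rows that do not move let the fingers close. It gives the time, the measured TCP pose, the force and the opening at its end, in the units of the state.
- env.get_obs(): the state, without advancing time (a new reading comes with each control period).
- env.read_camera(name): name is "scene" or "top" or "wrist"; returns the picture (384x512x3 uint8, red, green, blue); there is no depth.
- env.camera_params(name): a dict with "fx", "fy", "cx", "cy" (pixels), "k1" (the pictures are not rectified: a ray, as slopes to the right and down, at radius r is drawn at 1 + k1 r^2 times it, then the intrinsics apply), "R" (3x3) and "t" (3): a world point X has camera coordinates R X + t. Camera axes: x right, y down, z forward; pixel columns grow to the right and rows downward; lengths in m; the calibration is good to about 2 mm. A picture is of the moment at which its call begins: read the wrist's pose just before it. camera_params takes no time and is no camera call; for the wrist camera it gives the pose at the moment of the call.
- env.sign_off(): hands the job in, once; it reports no verdict.
The state is a dict: "time_s": time; "qpos": joint angles; "joint_velocities": joint speeds; "effort": joint torques, N m; "tool_pos": TCP position; "tool_rot": TCP orientation; "force": force on the tool from outside, world axes, zero at the start; "wrist_torque": the same for the moment, N m; "grip_width": finger opening in m.
Only numpy, scipy, OpenCV 4.12 (cv2) and the standard library are available. Lean on these libraries where they do the work, as an engineer would, in place of code of your own. Each camera call takes 0.05 s, during which the arm holds its last target. There are 200 camera calls.

## Task

Lay the fresh-cut soap bars from the board flat in the empty bays of the drying box, one to a bay, leaving the cured bar that is already in there where it is; then shut the lid and, only once it is shut, twist the START knob clockwise to its stop and let it spring back. While the box runs, sweep the loose offcuts off the open end of the board into its catch tray with the scraper block rather than picking them off by hand, then stand the scraper upright on its rest again, without disturbing the other things on the counter.

Things in the scene. Friction and masses are not known exactly. Their poses are not given: they have to be found in the camera images.
- dryer: White drying box, fixed. Origin: centre of the chamber's underside; x away from robot, y to the lid's hinge. Chamber 210 (x) by 170 (y), rim at z 100, walls 5 mm. Inside, a steel rack, top at z 55, split by 6 mm wide, 7 mm high ribs into four bays centred at x +-45, y +-40; one holds a cured bar. Console at y -85 to -175, its top sloping 15 deg down to the robot, z 60 in front, 112 at the back.
- lid (a joint): Hinge of the clear lid (rad): 0 shut, 1.85 fully open. Starts standing open a little past upright. Stiff: stays where it is left, moves with about 2 N at its edge. Axis along the dryer's x at y 85, z 100 mm. Plate 210 mm (x) by 165 mm, 6 mm thick; shut, it lies from the hinge to y -85 with a grip tab 60 mm wide, 14 mm deep, beyond that edge.
- lid_edge (a point): Middle of the lid's free edge, on its outer (upper) face, 165 mm from the hinge axis. Its frame is the lid's: z points out of the outer face.
- knob (a joint): START knob on the console, a spring-return switch, in rad: rests at 0, turns clockwise (seen from above) against a spring to a stop at 1.2, and springs back to 0 when let go. Torque 0.03 N m at rest, 0.10 N m at the stop.
- knob_grip (a point): Grip point on the knob's axis, at rest near dryer x -16, y -130 mm, 31 mm above its foot. Its frame turns with the knob: z is the axis, leaning 15 deg from vertical towards the robot; the grip is a bar 46 mm long along x, 14 mm wide across y, from 23 mm below this point (where a 48 mm disc begins) to 6 mm above it.
- board: Wooden cutting board, fixed, 250 (x) by 270 (y), top at z 35 mm. Origin: centre of its underside; y points to its open end. A rim 8 mm wide stands 10 mm above the top along the -x, +x and -y edges. Along the open +y end lies a steel catch tray, inside from y 135 to 211 and x -121 to 121, floor at z 4, walls 30 mm high.
- bar1: Fresh-cut soap bar, origin at its centre, 42 mm (x) by 62 mm (y) by 25 mm (z), 75 g, lying on the far half of the board. Two or three are there; an absent one reads None.
- bar2: Fresh-cut soap bar, origin at its centre, 42 mm (x) by 62 mm (y) by 25 mm (z), 75 g, lying on the far half of the board. Two or three are there; an absent one reads None.
- bar3: Fresh-cut soap bar, origin at its centre, 42 mm (x) by 62 mm (y) by 25 mm (z), 75 g, lying on the far half of the board. Two or three are there; an absent one reads None.
- cured1: Cured soap bar, origin at its centre, of the same size, already in the drying box. One of the four is there, the others read None.
- cured2: Cured soap bar, origin at its centre, of the same size, already in the drying box. One of the four is there, the others read None.
- cured3: Cured soap bar, origin at its centre, of the same size, already in the drying box. One of the four is there, the others read None.
- cured4: Cured soap bar, origin at its centre, of the same size, already in the drying box. One of the four is there, the others read None.
- chip1: Loose soap offcut, about 32 mm (x) by 15 to 20 mm (y) by 13 to 16 mm (z), 12 g, on the near half of the board. Origin: centre of its underside. Three to five are there; an absent one reads None.
- chip2: Loose soap offcut, about 32 mm (x) by 15 to 20 mm (y) by 13 to 16 mm (z), 12 g, on the near half of the board. Origin: centre of its underside. Three to five are there; an absent one reads None.
- chip3: Loose soap offcut, about 32 mm (x) by 15 to 20 mm (y) by 13 to 16 mm (z), 12 g, on the near half of the board. Origin: centre of its underside. Three to five are there; an absent one reads None.
- chip4: Loose soap offcut, about 32 mm (x) by 15 to 20 mm (y) by 13 to 16 mm (z), 12 g, on the near half of the board. Origin: centre of its underside. Three to five are there; an absent one reads None.
- chip5: Loose soap offcut, about 32 mm (x) by 15 to 20 mm (y) by 13 to 16 mm (z), 12 g, on the near half of the board. Origin: centre of its underside. Three to five are there; an absent one reads None.
- scraper: Scraper block of wood with steel-shod long faces, 26 mm thick (x), 118 mm long (y), 60 mm tall (z), 170 g, standing upright on its rest. Origin: centre of its underside. Grip it across its thickness, near the top.
- rest: Scraper rest, a shallow grey tray fixed on the counter, 56 mm (x) by 156 mm (y), 14 mm high, walls 4 mm, inner floor at 4 mm. Origin: centre of its underside.
- oil: Bystander: small amber bottle, 28 mm across, 62 mm tall. Origin: centre of its underside.
- stamp: Bystander: brass soap stamp with a wooden handle, 34 mm square, 49 mm tall. Origin: centre of its underside.
- jar: Bystander: glass jar with a steel cap, 52 mm across, 65 mm tall. Origin: centre of its underside.

How it is judged (in metres and radians):
On the way, in this order (a step that is already met when the one before it is completed fails the run):
1. every fresh bar lies flat on the rack, one to a bay (x of bar1 in the frame of dryer between -0.085 and 0.085 m and y of bar1 in the frame of dryer between -0.075 and 0.075 m and z of bar1 in the frame of dryer between 0.06 and 0.074 m and (angle between bar1's own z axis and vertical below 0.15 rad or angle between bar1's own z axis and vertical above 2.99 rad) and x of bar2 in the frame of dryer between -0.085 and 0.085 m and y of bar2 in the frame of dryer between -0.075 and 0.075 m and z of bar2 in the frame of dryer between 0.06 and 0.074 m and (angle between bar2's own z axis and vertical below 0.15 rad or angle between bar2's own z axis and vertical above 2.99 rad) and x of bar3 in the frame of dryer between -0.085 and 0.085 m and y of bar3 in the frame of dryer between -0.075 and 0.075 m and z of bar3 in the frame of dryer between 0.06 and 0.074 m and (angle between bar3's own z axis and vertical below 0.15 rad or angle between bar3's own z axis and vertical above 2.99 rad) and horizontal distance between bar1 and bar2 above 0.055 m and horizontal distance between each of bar1, bar2 and bar3 above 0.055 m and horizontal distance between each of bar1, bar2, bar3 and cured1 above 0.055 m and horizontal distance between each of bar1, bar2, bar3 and cured2 above 0.055 m and horizontal distance between each of bar1, bar2, bar3 and cured3 above 0.055 m and horizontal distance between each of bar1, bar2, bar3 and cured4 above 0.055 m), for 0.2 s.
2. the lid is shut (value of joint lid below 0.06 rad), for 0.2 s.
3. the START knob is at its stop, the lid shut (value of joint lid below 0.06 rad and value of joint knob above 1.08 rad), for 0.1 s.
4. the knob has sprung back (value of joint knob below 0.12 rad), for 0.1 s.
5. the scraper block is drawn low along the board to its open end (x of scraper in the frame of board between -0.13 and 0.13 m and y of scraper in the frame of board between 0.08 and 0.2 m and z of scraper in the frame of board below 0.05 m), for 0.05 s.
At the end, for the whole second after the job is handed in: Fresh bars flat on the rack (8 deg), one to a bay (centres 55 mm apart), cured bar within 20 mm of its start, lid shut (0.06 rad), knob back (0.12 rad), every offcut at rest in the catch tray, scraper upright (6 deg) on its rest (all of step 1 and distance of each of cured1, cured2, cured3, cured4 from where it was at the start of the episode below 0.02 m and value of joint lid below 0.06 rad and value of joint knob below 0.12 rad and x of chip1 in the frame of board between -0.125 and 0.125 m and y of chip1 in the frame of board between 0.128 and 0.22 m and z of each of chip1, chip2, chip3, chip4, chip5 in the frame of board below 0.048 m and x of chip2 in the frame of board between -0.125 and 0.125 m and y of chip2 in the frame of board between 0.128 and 0.22 m and x of chip3 in the frame of board between -0.125 and 0.125 m and y of chip3 in the frame of board between 0.128 and 0.22 m and x of chip4 in the frame of board between -0.125 and 0.125 m and y of chip4 in the frame of board between 0.128 and 0.22 m and x of chip5 in the frame of board between -0.125 and 0.125 m and y of chip5 in the frame of board between 0.128 and 0.22 m and linear speed of each of chip1, chip2, chip3, chip4, chip5, scraper below 0.03 m/s and x of scraper in the frame of rest between -0.03 and 0.03 m and y of scraper in the frame of rest between -0.04 and 0.04 m and z of scraper in the frame of rest below 0.016 m and angle between scraper's own z axis and vertical below 0.1 rad); the robot touches nothing.
It fails at once if the START knob is turned while the lid is open (value of joint knob above 0.6 rad and value of joint lid above 0.12 rad).
It fails at once if a bystander is moved by more than 40 mm (distance of any of oil, stamp, jar from where it was at the start of the episode above 0.04 m).
It fails at once if an offcut is picked up off the board with the fingers instead of being swept ((contact force between the fingers and chip1 above 1 N and x of chip1 in the frame of board between -0.12 and 0.12 m and y of chip1 in the frame of board between -0.13 and 0.12 m and z of chip1 in the frame of board between 0.047 and 0.085 m) or (contact force between the fingers and chip2 above 1 N and x of chip2 in the frame of board between -0.12 and 0.12 m and y of chip2 in the frame of board between -0.13 and 0.12 m and z of chip2 in the frame of board between 0.047 and 0.085 m) or (contact force between the fingers and chip3 above 1 N and x of chip3 in the frame of board between -0.12 and 0.12 m and y of chip3 in the frame of board between -0.13 and 0.12 m and z of chip3 in the frame of board between 0.047 and 0.085 m) or (contact force between the fingers and chip4 above 1 N and x of chip4 in the frame of board between -0.12 and 0.12 m and y of chip4 in the frame of board between -0.13 and 0.12 m and z of chip4 in the frame of board between 0.047 and 0.085 m) or (contact force between the fingers and chip5 above 1 N and x of chip5 in the frame of board between -0.12 and 0.12 m and y of chip5 in the frame of board between -0.13 and 0.12 m and z of chip5 in the frame of board between 0.047 and 0.085 m)).
Of bar1, bar2, bar3 only 2 to 3 are there at a start; the rules pass over those that are not, and their reading is None.
Of cured1, cured2, cured3, cured4 only 1 to 1 are there at a start; the rules pass over those that are not, and their reading is None.
Of chip1, chip2, chip3, chip4, chip5 only 3 to 5 are there at a start; the rules pass over those that are not, and their reading is None.
At some moment in a run one of bar1, bar2, bar3, chip1, chip2, chip3, chip4, chip5 may be knocked a few centimetres aside while the robot is not near it.
Once in a run the grip may slacken for a moment while it holds something.
It also fails if it takes over 200 s, if anything falls off the work surface, if the arm or the gripper's body presses on something with over 40 N, if the wrist force passes 120 N, or if a joint passes its speed limit or range.

## Working session

There is one attempt and no reset: what is moved stays moved. The work goes in short steps, Python scripts to look and compute and a tool call to move; the robot and the scene stay as the last step left them, time stands still between calls to the robot, and variables do not carry over. Pictures are saved under pics/ and viewed, about 12 in all and at most 16, crops included, and the job is handed in when it is done.

Besides the shell and the picture viewer there is one more tool, called after "Emit:" by a JSON object that holds its "method" and its "body", one argument or row to a line. carry_out: Moves the arm, as the interface text tells. Its arguments: {"type":"object","properties":{"plan":{"type":"array","items":{"type":"object","properties":{"grip":{"type":"number"},"dp":{"type":"array","items":{"type":"number"}},"rotation":{"type":"array","items":{"type":"number"}}}}},"force":{"type":"number"}},"required":["plan"]}

```bash
ls; mkdir -p pics; cat > h.py <<'E'
import numpy as np, cv2
from cell import env
def ray(cam,u,v,P=None):
    p=P or env.camera_params(cam)
    xd=np.array([(u-p['cx'])/p['fx'],(v-p['cy'])/p['fy']]); x=xd.copy()
    for _ in range(30): x=xd/(1+p['k1']*(x@x))
    R=np.array(p['R']);t=np.array(p['t'])
    return -R.T@t, R.T@np.array([x[0],x[1],1])
def px(cam,u,v,z,P=None):
    o,d=ray(cam,u,v,P); return o+d*(z-o[2])/d[2]
def proj(cam,X,P=None):
    p=P or env.camera_params(cam)
    c=np.array(p['R'])@np.array(X)+np.array(p['t']); x=c[:2]/c[2]; x=x*(1+p['k1']*(x@x))
    return np.array([p['fx']*x[0]+p['cx'],p['fy']*x[1]+p['cy']])
def snap(cam,name,crop=None,s=1):
    P=env.camera_params(cam); im=env.read_camera(cam)[:,:,::-1]
    if crop: im=im[crop[1]:crop[3],crop[0]:crop[2]]
    if s!=1: im=cv2.resize(im,None,fx=s,fy=s,interpolation=cv2.INTER_CUBIC)
    cv2.imwrite('pics/'+name+'.png',im); return P
def st():
    o=env.get_obs(); print(o['time_s'],np.round(o['tool_pos'],4),np.round(o['tool_rot'],2),np.round(o['force'],1),round(o['grip_width'],4)); return o
E
python3 - <<'E'
from h import *
st(); snap('top','top0',s=1.56); snap('scene','sc0',s=1.56)
for c in ('top','scene','wrist'):
    p=env.camera_params(c); print(c,p['fx'],p['cx'],p['cy'],p['k1'],(-np.array(p['R']).T@np.array(p['t'])).round(3))
E
```

```text
pics
0.0 [0.2281 0.6081 0.2214] [1.7999e+02 1.1000e-01 6.9440e+01] [-0.3  0.7 -0.1] 0.0871
top 413.11946323732275 259.2901419025319 195.88600000249863 -0.15474511648088846 [0.386 0.043 1.208]
scene 500.1072355858167 250.06825482712765 186.91851854394184 0.046766000519063926 [ 1.189 -0.625  1.016]
wrist 318.97378697076834 260.40130266359563 186.39057314536075 0.022281857569067403 [0.162 0.633 0.384]
```

View pics/top0.png

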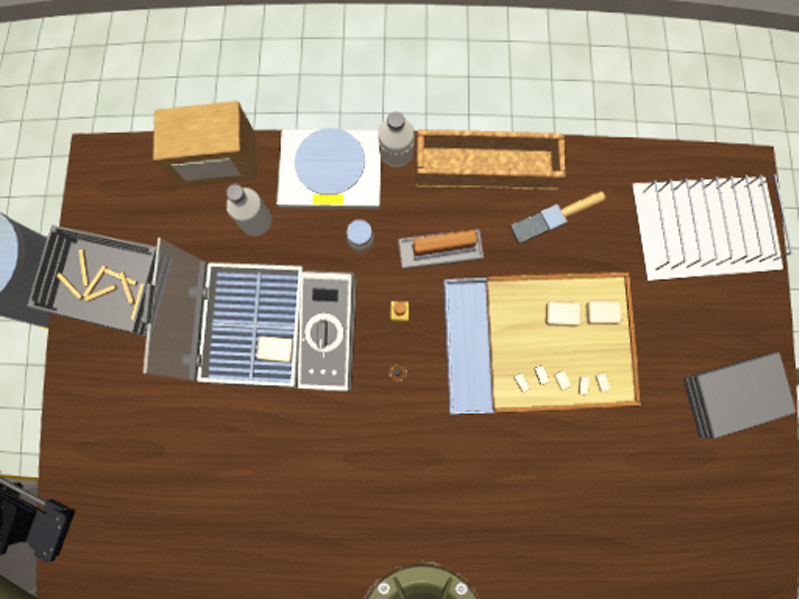

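View pics/sc0.png

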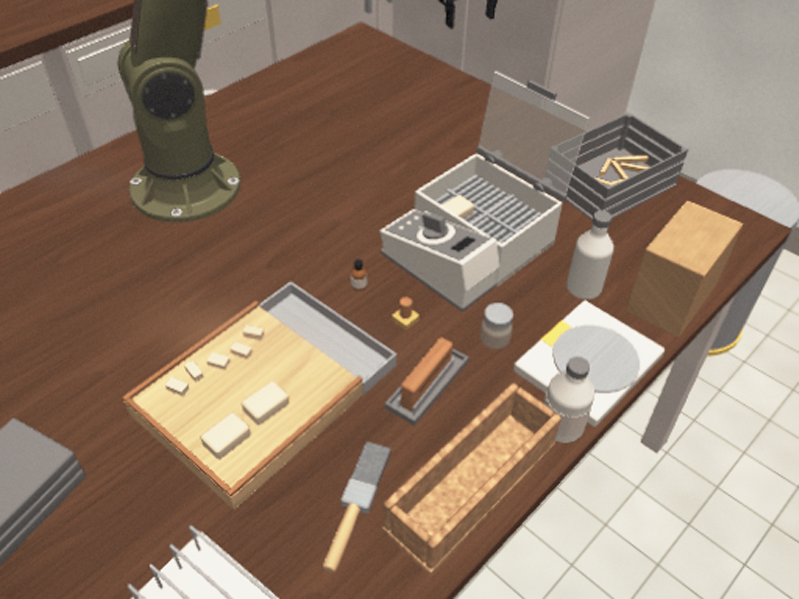

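```bash
python3 - <<'E'
from h import *
im=env.read_camera('top')[:,:,::-1]; cv2.imwrite('pics/raw_top.png',im)
for n,(a,b) in {'cb':(275,145),'cd':(88,148)}.items():
    c=cv2.resize(im[b:b+120,a:a+160] if n=='cb' else im[b:b+120,a:a+160],None,fx=5,fy=5,interpolation=cv2.INTER_CUBIC); cv2.imwrite(f'pics/{n}.png',c)
E
```

```text
(no output)
```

View pics/cb.png

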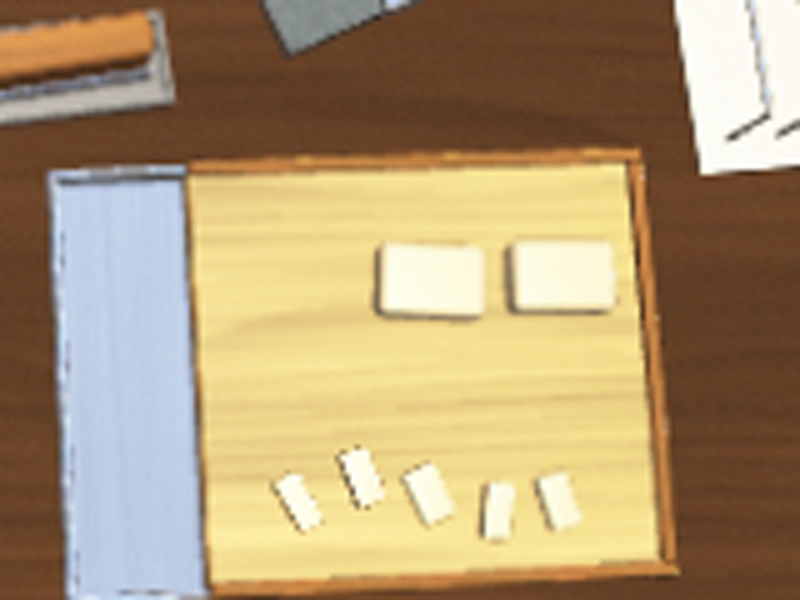

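View pics/cd.png

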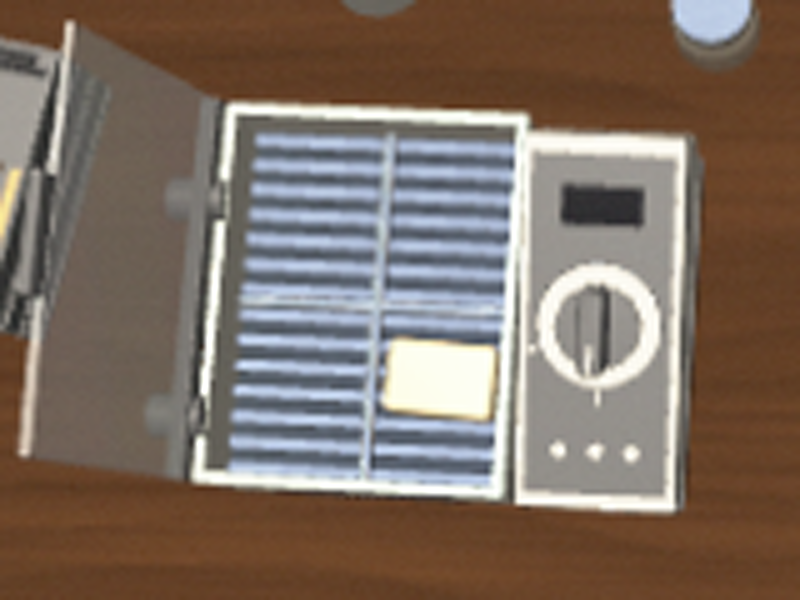

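```bash
cat > m.py <<'E'
from h import *
def cb(u,v,z): return px('top',275+u/5-.4,145+v/5-.4,z)
def cd(u,v,z): return px('top',88+u/5-.4,148+v/5-.4,z)
def tp(u,v,z): return px('top',u/1.5625,v/1.5625,z)
def show(n,L):
    L=np.array(L)[:,:2]; print(n,L.round(4).tolist(),'c',L.mean(0).round(4))
    e=L[1]-L[0]; f=L[3]-L[0]; print('   len',np.linalg.norm(L-np.roll(L,1,0),axis=1).round(4),'ang',np.degrees(np.arctan2(*e[::-1])).round(1),np.degrees(np.arctan2(*f[::-1])).round(1))
E
python3 - <<'E'
from m import *
show('board',[cb(*q,.045) for q in [(188,160),(640,150),(678,575),(208,592)]])
show('barR',[cb(*q,.06) for q in [(512,242),(610,241),(613,310),(516,312)]])
show('barL',[cb(*q,.06) for q in [(382,243),(484,246),(482,318),(380,312)]])
show('dryer',[cd(*q,.1) for q in [(228,103),(528,115),(507,500),(192,487)]])
show('cured',[cd(*q,.08) for q in [(392,340),(496,346),(490,418),(384,410)]])
for q in [(298,502),(361,478),(429,494),(496,511),(559,502)]: print('chip',cb(*q,.05).round(4))
show('rest',[tp(*q,.014) for q in [(399,242),(481,230),(484,259),(403,267)]])
print('oil',tp(398,373,.06),'stamp',tp(400,309,.045),'jar',tp(359,229,.065))
print('knob',cd(596,328,.115), cd(600,290,.115),cd(588,372,.115))
for q in [(75,25),(25,455)]: print('lidedge',[cd(*q,z).round(3).tolist() for z in (.2,.26)])
E
```

```text
board [[0.6391, -0.1118], [0.6498, -0.3807], [0.4018, -0.3936], [0.3921, -0.1216]] c [ 0.5207 -0.2519]
   len [0.2471 0.2691 0.2484 0.2722] ang -87.7 -177.7
barR [[0.591, -0.2965], [0.5924, -0.3547], [0.5524, -0.3548], [0.5506, -0.2975]] c [ 0.5716 -0.3259]
   len [0.0405 0.0582 0.0401 0.0573] ang -88.6 -178.6
barL [[0.5894, -0.2206], [0.5885, -0.28], [0.5469, -0.2775], [0.5497, -0.2186]] c [ 0.5686 -0.2492]
   len [0.0397 0.0594 0.0416 0.059 ] ang -90.9 177.0
dryer [[0.6448, 0.3933], [0.6395, 0.2236], [0.4282, 0.227], [0.4312, 0.4003]] c [0.5359 0.311 ]
   len [0.2137 0.1698 0.2114 0.1734] ang -91.8 178.1
cured [[0.5158, 0.2978], [0.5134, 0.2395], [0.4736, 0.2413], [0.4769, 0.3005]] c [0.495  0.2698]
   len [0.039  0.0583 0.0399 0.0593] ang -92.3 176.0
chip [ 0.4427 -0.1721  0.05  ]
chip [ 0.4564 -0.2082  0.05  ]
chip [ 0.4476 -0.2471  0.05  ]
chip [ 0.4381 -0.2856  0.05  ]
chip [ 0.4432 -0.3225  0.05  ]
rest [[0.7096, 0.0535], [0.736, -0.1038], [0.6787, -0.109], [0.6608, 0.0452]] c [ 0.6963 -0.0285]
   len [0.0496 0.1595 0.0575 0.1552] ang -80.5 -170.4
oil [0.45734325 0.0513891  0.06      ] stamp [0.57497156 0.04955686 0.045     ] jar [0.71958559 0.12693101 0.065     ]
knob [0.52001687 0.17995876 0.115     ] [0.54054324 0.17847729 0.115     ] [0.49635433 0.18348443 0.115     ]
lidedge [[0.662, 0.446, 0.2], [0.646, 0.422, 0.26]]
lidedge [[0.441, 0.456, 0.2], [0.437, 0.431, 0.26]]
```

Emit:
{"method": "carry_out", "body": {
  "plan": [
    {"grip": 0, "dp": [0, 0, -0.02], "rotation": [0, 0, 7]},
    {"grip": 0, "dp": [0, 0, -0.02], "rotation": [0, 0, 7]},
    {"grip": 0, "dp": [0, 0, -0.02], "rotation": [0, 0, 7]},
    {"grip": 0, "dp": [0, 0, -0.02], "rotation": [0, 0, 7]},
    {"grip": 0, "dp": [0, 0, -0.02], "rotation": [0, 0, 7]},
    {"grip": 0, "dp": [0, 0, -0.02], "rotation": [0, 0, 7]},
    {"grip": 0, "dp": [0, 0, 0], "rotation": [0, 0, 7]},
    {"grip": 0, "dp": [0, 0, 0], "rotation": [0, 0, 7]}
  ],
  "force": 15
}}

```text
time_s: 0.82
tool_pos: [0.2276, 0.6061, 0.3413]
tool_rot: [179.4, 0.4, 12.1]
force: [-0.0, -0.4, -0.8]
grip_width: 0.0869
```

Emit:
{"method": "carry_out", "body": {
  "plan": [
    {"grip": 0, "dp": [0.021, 0.035, 0], "rotation": [0, 0, 6]},
    {"grip": 0, "dp": [0.021, 0.035, 0], "rotation": [0, 0, 6]},
    {"grip": 0, "dp": [0.021, 0.035, 0], "rotation": [0, 0, 0]},
    {"grip": 0, "dp": [0.021, 0.035, 0], "rotation": [0, 0, 0]},
    {"grip": 0, "dp": [0.021, 0.035, 0], "rotation": [0, 0, 0]},
    {"grip": 0, "dp": [0.021, 0.035, 0], "rotation": [0, 0, 0]},
    {"grip": 0, "dp": [0.021, 0.035, 0], "rotation": [0, 0, 0]},
    {"grip": 0, "dp": [0.021, 0.035, 0], "rotation": [0, 0, 0]}
  ]
}}

```text
time_s: 1.48
tool_pos: [0.3996, 0.3344, 0.3378]
tool_rot: [179.3, 0.7, 0.4]
force: [0.0, 0.5, -0.2]
grip_width: 0.087
```

Emit:
{"method": "carry_out", "body": {
  "plan": [
    {"grip": 0, "dp": [0.021, 0.035, 0], "rotation": [0, 0, 0]},
    {"grip": 0, "dp": [0.021, 0.035, 0], "rotation": [0, 0, 0]},
    {"grip": 0, "dp": [0.021, 0.035, 0], "rotation": [0, 0, 0]},
    {"grip": 0, "dp": [0.015, 0.037, 0], "rotation": [0, 0, 0]},
    {"grip": 0, "dp": [0.01, 0.04, 0], "rotation": [0, 0, 0]},
    {"grip": 0, "dp": [0.01, 0.04, 0], "rotation": [0, 0, 0]},
    {"grip": 0, "dp": [0.01, 0.04, 0], "rotation": [0, 0, 0]},
    {"grip": 0, "dp": [0.01, 0.04, 0], "rotation": [0, 0, 0]}
  ]
}}

```text
time_s: 2.15
tool_pos: [0.5199, 0.0268, 0.3382]
tool_rot: [179.4, 0.7, 0.4]
force: [1.0, -0.2, -0.6]
grip_width: 0.0868
```

Emit:
{"method": "carry_out", "body": {
  "plan": [
    {"grip": 0, "dp": [0.006, 0.035, 0.016], "rotation": [0, 0, 0]},
    {"grip": 0, "dp": [0.006, 0.035, 0.016], "rotation": [0, 0, 0]},
    {"grip": 0, "dp": [0.006, 0.035, 0.016], "rotation": [0, 0, 0]},
    {"grip": 0, "dp": [0.006, 0.035, 0.016], "rotation": [0, 0, 0]},
    {"grip": 0, "dp": [0.006, 0.035, 0.016], "rotation": [0, 0, 0]},
    {"grip": 0, "dp": [0.006, 0.035, 0.016], "rotation": [0, 0, 0]},
    {"grip": 0, "dp": [0.006, 0.035, 0.016], "rotation": [0, 0, 0]},
    {"grip": 0, "dp": [0.006, 0.028, 0.016], "rotation": [0, 0, 0]}
  ]
}}

```text
time_s: 2.82
tool_pos: [0.5705, -0.2638, 0.2116]
tool_rot: [179.5, 0.1, 0.3]
force: [0.0, 0.3, -0.2]
grip_width: 0.0868
```

```bash
python3 - <<'E'
from h import *
import json
st(); P=snap('wrist','w1',s=1.5); json.dump({k:np.array(v).tolist() for k,v in P.items()},open('w1.json','w'))
for X in [(.5716,-.3259,.06),(.5686,-.2492,.06)]: print(proj('wrist',X,P)*1.5)
E
```

```text
2.8167 [ 0.5705 -0.2638  0.2116] [1.7951e+02 7.0000e-02 3.4000e-01] [ 0.   0.3 -0.2] 0.0868
[392.62718292 343.0696699 ]
[388.80635992 235.5447742 ]
```

View pics/w1.png

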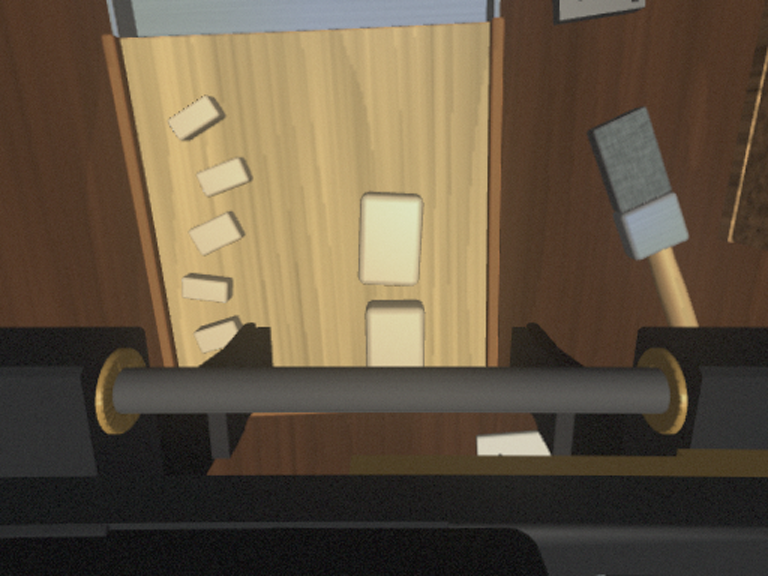

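Emit:
{"method": "carry_out", "body": {
  "plan": [
    {"grip": 0.28, "dp": [0, -0.006, 0.025], "rotation": [0, 0, 2]},
    {"grip": 0.28, "dp": [0, -0.006, 0.025], "rotation": [0, 0, 0]},
    {"grip": 0.28, "dp": [0, 0, 0.025], "rotation": [0, 0, 0]},
    {"grip": 0.28, "dp": [0, 0, 0.025], "rotation": [0, 0, 0]},
    {"grip": 0.28, "dp": [0, 0, 0.025], "rotation": [0, 0, 0]},
    {"grip": 0.28, "dp": [0, 0, 0.02], "rotation": [0, 0, 0]},
    {"grip": 0.28, "dp": [0, 0, 0.012], "rotation": [0, 0, 0]},
    {"grip": 0.28, "dp": [0, 0, 0], "rotation": [0, 0, 0]}
  ]
}}

```text
time_s: 3.53
tool_pos: [0.5631, -0.2646, 0.0402]
tool_rot: [179.1, 0.7, -2.7]
force: [-0.6, 0.0, 0.7]
grip_width: 0.0632
```

Emit:
{"method": "carry_out", "body": {
  "plan": [
    {"grip": 0.28, "dp": [0.004, -0.007, 0.0], "rotation": [0.9, 0.7, 0]},
    {"grip": 0.28, "dp": [0.003, -0.006, 0.001], "rotation": [0, 0, 0]},
    {"grip": 0.28, "dp": [0, 0, 0], "rotation": [0, 0, 0]}
  ]
}}

```text
time_s: 3.78
tool_pos: [0.5723, -0.2507, 0.0406]
tool_rot: [-179.9, -0.1, -2.7]
force: [0.3, -0.1, -0.3]
grip_width: 0.0626
```

Emit:
{"method": "carry_out", "body": {
  "plan": [
    {"grip": 1, "dp": [-0.002, 0, 0.001], "rotation": [0, 0, 0]},
    {"grip": 1, "dp": [0, 0, 0], "rotation": [0, 0, 0]},
    {"grip": 1, "dp": [0, 0, 0], "rotation": [0, 0, 0]},
    {"grip": 1, "dp": [0, 0, 0], "rotation": [0, 0, 0]},
    {"grip": 1, "dp": [0, 0, 0], "rotation": [0, 0, 0]},
    {"grip": 1, "dp": [0, 0, -0.01], "rotation": [0, 0, 0]},
    {"grip": 1, "dp": [0, 0, -0.03], "rotation": [0, 0, 0]},
    {"grip": 1, "dp": [0, 0, -0.035], "rotation": [0, 0, 0]}
  ],
  "force": 20
}}

```text
time_s: 4.45
tool_pos: [0.5673, -0.2486, 0.1143]
tool_rot: [-179.8, 0.3, -2.7]
force: [0.7, -0.2, -0.3]
grip_width: 0.0421
```

Emit:
{"method": "carry_out", "body": {
  "plan": [
    {"grip": 1, "dp": [0.001, -0.03, -0.026], "rotation": [0, 0, 0]},
    {"grip": 1, "dp": [0.001, -0.03, -0.026], "rotation": [0, 0, 0]},
    {"grip": 1, "dp": [0.001, -0.03, -0.026], "rotation": [0, 0, 0]},
    {"grip": 1, "dp": [0.001, -0.037, 0], "rotation": [0, 0, 0]},
    {"grip": 1, "dp": [0.001, -0.037, 0], "rotation": [0, 0, 0]},
    {"grip": 1, "dp": [0.001, -0.037, 0], "rotation": [0, 0, 0]},
    {"grip": 1, "dp": [0.001, -0.037, 0], "rotation": [0, 0, 0]},
    {"grip": 1, "dp": [0.001, -0.037, 0], "rotation": [0, 0, 0]}
  ]
}}

```text
time_s: 5.12
tool_pos: [0.5936, 0.0163, 0.2124]
tool_rot: [179.8, -0.9, -4.4]
force: [-0.3, -0.4, -0.6]
grip_width: 0.0416
```

Emit:
{"method": "carry_out", "body": {
  "plan": [
    {"grip": 1, "dp": [0.001, -0.037, 0], "rotation": [0, 0, 0]},
    {"grip": 1, "dp": [0.001, -0.037, 0], "rotation": [0, 0, 0]},
    {"grip": 1, "dp": [0.001, -0.037, 0], "rotation": [0, 0, 0]},
    {"grip": 1, "dp": [0.001, -0.037, 0], "rotation": [0, 0, 0]},
    {"grip": 1, "dp": [0.001, -0.037, 0], "rotation": [0, 0, 0]},
    {"grip": 1, "dp": [0.001, -0.037, 0], "rotation": [0, 0, 0]},
    {"grip": 1, "dp": [0.001, -0.018, 0], "rotation": [0, 0, 0]},
    {"grip": 1, "dp": [0, 0, 0], "rotation": [0, 0, 0]}
  ]
}}

```text
time_s: 5.78
tool_pos: [0.6169, 0.2768, 0.2185]
tool_rot: [-179.7, -1.1, -3.9]
force: [-0.8, 0.5, -0.8]
grip_width: 0.0418
```

Emit:
{"method": "carry_out", "body": {
  "plan": [
    {"grip": 1, "dp": [-0.017, 0.003, 0.01], "rotation": [0, -1.1, -2]},
    {"grip": 1, "dp": [-0.017, 0.003, 0.02], "rotation": [0, 0, 0]},
    {"grip": 1, "dp": [0, 0, 0.025], "rotation": [0, 0, 0]},
    {"grip": 1, "dp": [0, 0, 0.025], "rotation": [0, 0, 0]},
    {"grip": 1, "dp": [0, 0, 0.015], "rotation": [0, 0, 0]},
    {"grip": 1, "dp": [0, 0, 0], "rotation": [0, 0, 0]}
  ]
}}

```text
time_s: 6.28
tool_pos: [0.5836, 0.2688, 0.1247]
tool_rot: [-179.8, -0.3, -1.9]
force: [0.1, -0.7, -0.5]
grip_width: 0.0415
```

Emit:
{"method": "carry_out", "body": {
  "plan": [
    {"grip": 1, "dp": [0, -0.002, 0.02], "rotation": [0, 0, 0]},
    {"grip": 1, "dp": [0, 0, 0.02], "rotation": [0, 0, 0]},
    {"grip": 1, "dp": [0, 0, 0.015], "rotation": [0, 0, 0]},
    {"grip": 1, "dp": [0, 0, 0.006], "rotation": [0, 0, 0]},
    {"grip": 1, "dp": [0, 0, 0], "rotation": [0, 0, 0]}
  ]
}}

```text
time_s: 6.7
tool_pos: [0.588, 0.2651, 0.0683]
tool_rot: [-179.8, -0.7, -2.3]
force: [-0.7, 0.5, -0.2]
grip_width: 0.0421
```

Emit:
{"method": "carry_out", "body": {
  "plan": [
    {"grip": 1, "dp": [-0.005, -0.006, 0.003], "rotation": [0, -0.7, 0]},
    {"grip": 1, "dp": [0, 0, 0.003], "rotation": [0, 0, 0]},
    {"grip": 1, "dp": [0, 0, 0], "rotation": [0, 0, 0]}
  ]
}}

```text
time_s: 6.95
tool_pos: [0.5852, 0.2711, 0.0658]
tool_rot: [-179.7, -0.1, -2.4]
force: [0.4, -0.5, -0.7]
grip_width: 0.0419
```

Emit:
{"method": "carry_out", "body": {
  "plan": [
    {"grip": 1, "dp": [-0.002, 0, 0.003], "rotation": [0, 0, 0]},
    {"grip": 1, "dp": [0, 0, 0.002], "rotation": [0, 0, 0]},
    {"grip": 1, "dp": [0, 0, 0], "rotation": [0, 0, 0]}
  ]
}}

```text
time_s: 7.2
tool_pos: [0.5844, 0.2721, 0.0644]
tool_rot: [-179.5, -0.3, -2.4]
force: [-0.5, -0.4, -1.1]
grip_width: 0.042
```

Emit:
{"method": "carry_out", "body": {
  "plan": [
    {"grip": 1, "dp": [-0.001, 0, 0.003], "rotation": [0, 0, 0]},
    {"grip": 1, "dp": [0, 0, 0.002], "rotation": [0, 0, 0]}
  ]
}}

```text
time_s: 7.37
tool_pos: [0.5846, 0.2725, 0.0636]
tool_rot: [-179.4, -0.4, -2.4]
force: [-6.2, -1.9, 13.9]
grip_width: 0.0417
```

Contact (force 14 N): the bar rests on the rack. Release gently and rise.

Emit:
{"method": "carry_out", "body": {
  "plan": [
    {"grip": 0.38, "dp": [0, 0, -0.001], "rotation": [0, 0, 0]},
    {"grip": 0.38, "dp": [0, 0, 0], "rotation": [0, 0, 0]},
    {"grip": 0.38, "dp": [0, 0, -0.005], "rotation": [0, 0, 0]},
    {"grip": 0.38, "dp": [0, 0, -0.02], "rotation": [0, 0, 0]},
    {"grip": 0.38, "dp": [0, 0, -0.035], "rotation": [0, 0, 0]},
    {"grip": 0.38, "dp": [0, 0, -0.035], "rotation": [0, 0, 0]},
    {"grip": 0.2, "dp": [0, 0, -0.035], "rotation": [0, 0, 0]},
    {"grip": 0.2, "dp": [0, 0, -0.02], "rotation": [0, 0, 0]}
  ]
}}

```text
time_s: 8.03
tool_pos: [0.5795, 0.2698, 0.2142]
tool_rot: [-179.8, 0.2, -2.4]
force: [1.0, -0.3, 0.9]
grip_width: 0.0605
```

```bash
python3 - <<'E'
from h import *
im=env.read_camera('top')[:,:,::-1]
c=np.hstack([im[140:260,110:210],im[140:260,330:430]]); cv2.imwrite('pics/c2.png',cv2.resize(c,None,fx=4,fy=4,interpolation=cv2.INTER_CUBIC))
E
```

```text
(no output)
```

View pics/c2.png

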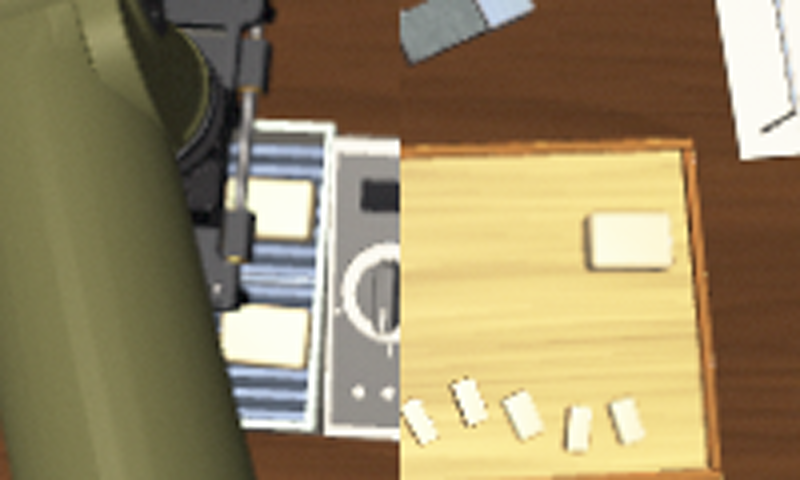

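Emit:
{"method": "carry_out", "body": {
  "plan": [
    {"grip": 0.28, "dp": [0, 0.037, 0], "rotation": [0, 0, -3]},
    {"grip": 0.28, "dp": [0, 0.037, 0], "rotation": [0, 0, 0]},
    {"grip": 0.28, "dp": [0, 0.037, 0], "rotation": [0, 0, 0]},
    {"grip": 0.28, "dp": [0, 0.037, 0], "rotation": [0, 0, 0]},
    {"grip": 0.28, "dp": [0, 0.037, 0], "rotation": [0, 0, 0]},
    {"grip": 0.28, "dp": [0, 0.037, 0], "rotation": [0, 0, 0]},
    {"grip": 0.28, "dp": [0, 0.037, 0], "rotation": [0, 0, 0]},
    {"grip": 0.28, "dp": [0, 0.037, 0], "rotation": [0, 0, 0]}
  ]
}}

```text
time_s: 8.75
tool_pos: [0.5868, -0.0206, 0.2169]
tool_rot: [-179.1, -0.7, 2.2]
force: [1.2, 0.9, -0.2]
grip_width: 0.0628
```

Emit:
{"method": "carry_out", "body": {
  "plan": [
    {"grip": 0.28, "dp": [0, 0.037, 0], "rotation": [0, 0, 0]},
    {"grip": 0.28, "dp": [0, 0.037, 0], "rotation": [0, 0, 0]},
    {"grip": 0.28, "dp": [0, 0.037, 0], "rotation": [0, 0, 0]},
    {"grip": 0.28, "dp": [0, 0.037, 0], "rotation": [0, 0, 0]},
    {"grip": 0.28, "dp": [0, 0.037, 0], "rotation": [0, 0, 0]},
    {"grip": 0.28, "dp": [0, 0.037, 0.01], "rotation": [0, 0, 0]},
    {"grip": 0.28, "dp": [0, 0.035, 0.02], "rotation": [0, 0, 0]},
    {"grip": 0.28, "dp": [0, 0.02, 0.02], "rotation": [0, 0, 0]}
  ]
}}

```text
time_s: 9.42
tool_pos: [0.5987, -0.3154, 0.1653]
tool_rot: [-179.4, -1.3, 2.1]
force: [-0.8, -0.1, 0.4]
grip_width: 0.0626
```

Emit:
{"method": "carry_out", "body": {
  "plan": [
    {"grip": 0.28, "dp": [-0.013, 0.006, 0.01], "rotation": [-0.6, -1.3, 1]},
    {"grip": 0.28, "dp": [-0.013, 0.006, 0.03], "rotation": [0, 0, 0]},
    {"grip": 0.28, "dp": [0, 0, 0.03], "rotation": [0, 0, 0]},
    {"grip": 0.28, "dp": [0, 0, 0.025], "rotation": [0, 0, 0]},
    {"grip": 0.28, "dp": [0, 0, 0], "rotation": [0, 0, 0]}
  ]
}}

```text
time_s: 9.83
tool_pos: [0.5654, -0.3363, 0.062]
tool_rot: [179.8, 0.5, 0.3]
force: [-0.9, 1.4, -0.5]
grip_width: 0.0628
```

Emit:
{"method": "carry_out", "body": {
  "plan": [
    {"grip": 0.28, "dp": [0.007, -0.009, 0.006], "rotation": [0, 0.4, 0]},
    {"grip": 0.28, "dp": [0, 0, 0.01], "rotation": [0, 0, 0]},
    {"grip": 0.28, "dp": [0, 0, 0.005], "rotation": [0, 0, 0]},
    {"grip": 0.28, "dp": [0, 0, 0], "rotation": [0, 0, 0]}
  ]
}}

```text
time_s: 10.17
tool_pos: [0.5754, -0.3238, 0.0419]
tool_rot: [179.8, -0.0, 0.5]
force: [0.2, 0.3, 0.4]
grip_width: 0.0629
```

Emit:
{"method": "carry_out", "body": {
  "plan": [
    {"grip": 1, "dp": [-0.002, 0.002, 0.002], "rotation": [0, 0, 0]},
    {"grip": 1, "dp": [0, 0, 0], "rotation": [0, 0, 0]},
    {"grip": 1, "dp": [0, 0, 0], "rotation": [0, 0, 0]},
    {"grip": 1, "dp": [0, 0, 0], "rotation": [0, 0, 0]},
    {"grip": 1, "dp": [0, 0, 0], "rotation": [0, 0, 0]},
    {"grip": 1, "dp": [0, 0, -0.01], "rotation": [0, 0, 0]},
    {"grip": 1, "dp": [0, 0, -0.03], "rotation": [0, 0, 0]},
    {"grip": 1, "dp": [0, 0, -0.035], "rotation": [0, 0, 0]}
  ]
}}

```text
time_s: 10.83
tool_pos: [0.5707, -0.3235, 0.1137]
tool_rot: [180.0, 0.4, 0.5]
force: [1.7, 0.7, 0.1]
grip_width: 0.0415
```

Emit:
{"method": "carry_out", "body": {
  "plan": [
    {"grip": 1, "dp": [-0.004, -0.032, -0.018], "rotation": [0, 0, 0]},
    {"grip": 1, "dp": [-0.004, -0.032, -0.018], "rotation": [0, 0, 0]},
    {"grip": 1, "dp": [-0.004, -0.032, -0.018], "rotation": [0, 0, 0]},
    {"grip": 1, "dp": [-0.004, -0.032, -0.018], "rotation": [0, 0, 0]},
    {"grip": 1, "dp": [-0.004, -0.032, -0.018], "rotation": [0, 0, 0]},
    {"grip": 1, "dp": [-0.004, -0.032, -0.018], "rotation": [0, 0, 0]},
    {"grip": 1, "dp": [-0.004, -0.032, -0.018], "rotation": [0, 0, 0]},
    {"grip": 1, "dp": [-0.004, -0.032, -0.018], "rotation": [0, 0, 0]}
  ]
}}

```text
time_s: 11.5
tool_pos: [0.535, -0.0733, 0.2723]
tool_rot: [179.4, -0.2, -0.9]
force: [1.9, -0.3, 0.0]
grip_width: 0.0418
```

Emit:
{"method": "carry_out", "body": {
  "plan": [
    {"grip": 1, "dp": [0, -0.032, -0.018], "rotation": [0, 0, -6]},
    {"grip": 1, "dp": [0, -0.03, -0.018], "rotation": [0, 0, -7]},
    {"grip": 1, "dp": [0, -0.02, 0], "rotation": [0, 0, -7]},
    {"grip": 1, "dp": [0, 0, 0], "rotation": [0, 0, -7]},
    {"grip": 1, "dp": [0, 0, 0], "rotation": [0, 0, -7]},
    {"grip": 1, "dp": [0, 0, 0], "rotation": [0, 0, -7]},
    {"grip": 1, "dp": [0, 0, 0], "rotation": [0, 0, -7]},
    {"grip": 1, "dp": [0, 0, 0], "rotation": [0, 0, -7]}
  ]
}}

```text
time_s: 12.17
tool_pos: [0.5273, 0.0211, 0.322]
tool_rot: [179.3, -0.7, 55.3]
force: [0.2, 0.2, -1.8]
grip_width: 0.042
```

Emit:
{"method": "carry_out", "body": {
  "plan": [
    {"grip": 1, "dp": [0, 0, 0], "rotation": [0, 0, -7]},
    {"grip": 1, "dp": [0, 0, 0], "rotation": [0, 0, -7]},
    {"grip": 1, "dp": [0, 0, 0], "rotation": [0, 0, -7]},
    {"grip": 1, "dp": [0, 0, 0], "rotation": [0, 0, -7]},
    {"grip": 1, "dp": [0, 0, 0], "rotation": [0, 0, -7]}
  ]
}}

```text
time_s: 12.58
tool_pos: [0.5264, 0.0175, 0.326]
tool_rot: [178.8, -0.3, 91.1]
force: [1.3, 0.3, -1.0]
grip_width: 0.0421
```

Emit:
{"method": "carry_out", "body": {
  "plan": [
    {"grip": 1, "dp": [0.037, -0.004, 0], "rotation": [0.6, 0, 0]},
    {"grip": 1, "dp": [0.037, -0.004, 0], "rotation": [0.6, 0, 0]},
    {"grip": 1, "dp": [0.037, -0.004, 0], "rotation": [0, 0, 0]},
    {"grip": 1, "dp": [0.037, -0.004, 0], "rotation": [0, 0, 0]},
    {"grip": 1, "dp": [0.037, -0.004, 0], "rotation": [0, 0, 0]},
    {"grip": 1, "dp": [0.037, -0.004, 0], "rotation": [0, 0, 0]},
    {"grip": 1, "dp": [0.037, -0.004, 0], "rotation": [0, 0, 0]},
    {"grip": 1, "dp": [0.037, -0.004, 0], "rotation": [0, 0, 0]}
  ]
}}

```text
time_s: 13.25
tool_pos: [0.493, 0.3048, 0.3364]
tool_rot: [179.5, -0.5, 89.6]
force: [1.1, -0.4, -0.9]
grip_width: 0.0417
```

Emit:
{"method": "carry_out", "body": {
  "plan": [
    {"grip": 1, "dp": [0, 0, 0], "rotation": [0, 0, -7]},
    {"grip": 1, "dp": [0, 0, 0], "rotation": [0, 0, -7]},
    {"grip": 1, "dp": [0, 0, 0], "rotation": [0, 0, -7]},
    {"grip": 1, "dp": [0, 0, 0], "rotation": [0, 0, -7]},
    {"grip": 1, "dp": [0, 0, 0], "rotation": [0, 0, -7]},
    {"grip": 1, "dp": [0, 0, 0], "rotation": [0, 0, -7]},
    {"grip": 1, "dp": [0, 0, 0], "rotation": [0, 0, -7]},
    {"grip": 1, "dp": [0, 0, 0], "rotation": [0, 0, -7]}
  ]
}}

```text
time_s: 13.92
tool_pos: [0.4882, 0.3152, 0.3402]
tool_rot: [179.1, 0.1, 147.0]
force: [-0.3, 0.5, 0.6]
grip_width: 0.0413
```

Emit:
{"method": "carry_out", "body": {
  "plan": [
    {"grip": 1, "dp": [0, 0, 0], "rotation": [0, 0, -7]},
    {"grip": 1, "dp": [0, 0, 0], "rotation": [0, 0, -7]},
    {"grip": 1, "dp": [0, 0, 0], "rotation": [0, 0, -7]},
    {"grip": 1, "dp": [0, 0, 0], "rotation": [0, 0, -4]},
    {"grip": 1, "dp": [0, 0, 0], "rotation": [0, 0, 0]}
  ]
}}

```text
time_s: 14.33
tool_pos: [0.4891, 0.3115, 0.3444]
tool_rot: [179.2, 0.6, 172.8]
force: [0.7, 0.1, -0.2]
grip_width: 0.0418
```

```bash
python3 - <<'E'
from h import *
o=st(); print(np.round(o['qpos'],1)); P=snap('wrist','w2',s=1.5)
E
```

```text
14.3333 [0.4891 0.3115 0.3444] [179.16   0.63 172.78] [ 0.7  0.1 -0.2] 0.0418
[-54.5   7.2  21.9  83.4  -2.9  88.9 140.1]
```

View pics/w2.png

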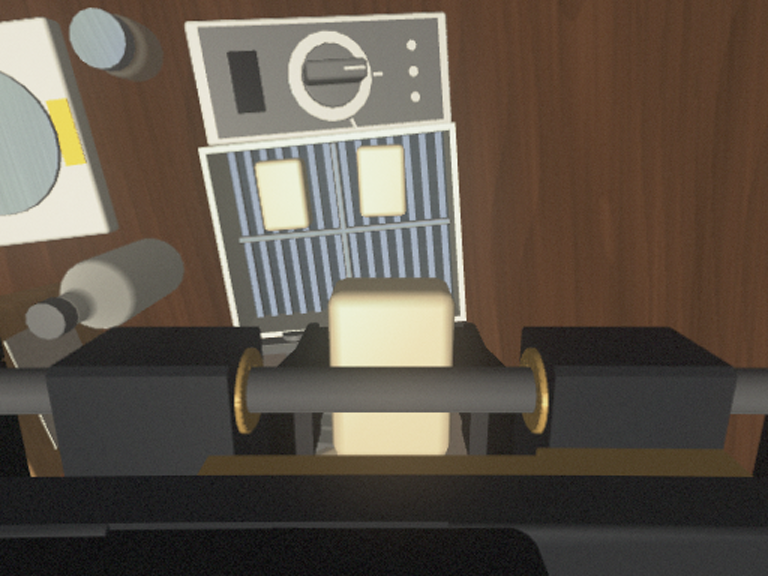

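```bash
python3 - <<'E'
from h import *
for u,v,z in [(342,233,.062),(201,150,.1),(455,124,.1),(463,318,.1),(283,195,.08),(381,181,.08)]: print(px('wrist',u/1.5,v/1.5,z).round(4))
E
```

```text
[0.5383 0.3116 0.062 ]
[0.6367 0.2229 0.1   ]
[0.4289 0.2296 0.1   ]
[0.4372 0.3957 0.1   ]
[0.5821 0.2686 0.08  ]
[0.4948 0.2677 0.08  ]
```

Emit:
{"method": "carry_out", "body": {
  "plan": [
    {"grip": 1, "dp": [0.002, 0.019, 0], "rotation": [0.8, 0.6, -3]},
    {"grip": 1, "dp": [0.001, 0.019, 0.02], "rotation": [0, 0, 0]},
    {"grip": 1, "dp": [0, 0, 0.035], "rotation": [0, 0, 0]},
    {"grip": 1, "dp": [0, 0, 0.035], "rotation": [0, 0, 0]},
    {"grip": 1, "dp": [0, 0, 0.035], "rotation": [0, 0, 0]},
    {"grip": 1, "dp": [0, 0, 0.035], "rotation": [0, 0, 0]},
    {"grip": 1, "dp": [0, 0, 0.025], "rotation": [0, 0, 0]},
    {"grip": 1, "dp": [0, 0, 0], "rotation": [0, 0, 0]}
  ]
}}

```text
time_s: 15.05
tool_pos: [0.4947, 0.3506, 0.1603]
tool_rot: [179.5, 0.6, 174.2]
force: [-1.5, -0.3, -0.8]
grip_width: 0.0419
```

Emit:
{"method": "carry_out", "body": {
  "plan": [
    {"grip": 1, "dp": [0.003, 0, 0.02], "rotation": [0.5, 0.6, 0]},
    {"grip": 1, "dp": [0, 0, 0.025], "rotation": [0, 0, 0]},
    {"grip": 1, "dp": [0, 0, 0.025], "rotation": [0, 0, 0]},
    {"grip": 1, "dp": [0, 0, 0.02], "rotation": [0, 0, 0]},
    {"grip": 1, "dp": [0, 0, 0], "rotation": [0, 0, 0]}
  ]
}}

```text
time_s: 15.47
tool_pos: [0.4957, 0.353, 0.0752]
tool_rot: [179.7, 0.3, 173.6]
force: [-0.7, -1.2, -1.4]
grip_width: 0.0418
```

Emit:
{"method": "carry_out", "body": {
  "plan": [
    {"grip": 1, "dp": [0.004, -0.003, 0.005], "rotation": [0.3, 0.3, 0]},
    {"grip": 1, "dp": [0, 0, 0.005], "rotation": [0, 0, 0]},
    {"grip": 1, "dp": [0, 0, 0.003], "rotation": [0, 0, 0]},
    {"grip": 1, "dp": [0, 0, 0], "rotation": [0, 0, 0]}
  ]
}}

```text
time_s: 15.8
tool_pos: [0.4945, 0.3524, 0.0681]
tool_rot: [179.7, 0.3, 173.5]
force: [-0.5, 0.1, -1.4]
grip_width: 0.0423
```

Emit:
{"method": "carry_out", "body": {
  "plan": [
    {"grip": 1, "dp": [0.003, -0.002, 0.004], "rotation": [0, 0, 0]},
    {"grip": 1, "dp": [0, 0, 0.004], "rotation": [0, 0, 0]},
    {"grip": 1, "dp": [0, 0, 0.003], "rotation": [0, 0, 0]}
  ]
}}

```text
time_s: 16.05
tool_pos: [0.4926, 0.3518, 0.0628]
tool_rot: [179.5, 0.4, 173.4]
force: [-7.8, -7.0, 27.6]
grip_width: 0.0421
```

Emit:
{"method": "carry_out", "body": {
  "plan": [
    {"grip": 0.36, "dp": [0, 0, -0.002], "rotation": [0, 0, 0]},
    {"grip": 0.36, "dp": [0, 0, 0], "rotation": [0, 0, 0]},
    {"grip": 0.36, "dp": [0, 0, -0.005], "rotation": [0, 0, 0]},
    {"grip": 0.36, "dp": [0, 0, -0.02], "rotation": [0, 0, 0]},
    {"grip": 0.36, "dp": [0, 0, -0.035], "rotation": [0, 0, 0]},
    {"grip": 0.36, "dp": [0, 0, -0.038], "rotation": [0, 0, 0]},
    {"grip": 0.36, "dp": [0, 0, -0.038], "rotation": [0, 0, 0]},
    {"grip": 0.36, "dp": [0, 0, -0.038], "rotation": [0, 0, 0]}
  ]
}}

```text
time_s: 16.72
tool_pos: [0.4865, 0.347, 0.2371]
tool_rot: [-179.8, -0.2, 173.4]
force: [0.3, 1.0, -0.3]
grip_width: 0.0557
```

Emit:
{"method": "carry_out", "body": {
  "plan": [
    {"grip": 0.5, "dp": [0, -0.02, -0.035], "rotation": [0, 0, 7]},
    {"grip": 1, "dp": [0, -0.01, -0.038], "rotation": [0, 0, 7]},
    {"grip": 1, "dp": [0, 0, -0.03], "rotation": [0, 0, 7]},
    {"grip": 1, "dp": [0, 0, 0], "rotation": [0, 0, 7]},
    {"grip": 1, "dp": [0, 0, 0], "rotation": [0, 0, 7]},
    {"grip": 1, "dp": [0, 0, 0], "rotation": [0, 0, 7]},
    {"grip": 1, "dp": [0, 0, 0], "rotation": [0, 0, 7]},
    {"grip": 1, "dp": [0, 0, 0], "rotation": [0, 0, 7]}
  ]
}}

```text
time_s: 17.38
tool_pos: [0.4858, 0.3173, 0.3609]
tool_rot: [178.9, -0.3, 116.4]
force: [0.3, 0.5, 0.0]
grip_width: 0.01
```

```bash
python3 - <<'E'
from h import *
st(); snap('scene','sc1',(230,30,450,195),3.6)
E
```

```text
17.3833 [0.4858 0.3173 0.3609] [178.89  -0.34 116.35] [0.3 0.5 0. ] 0.01
```

View pics/sc1.png

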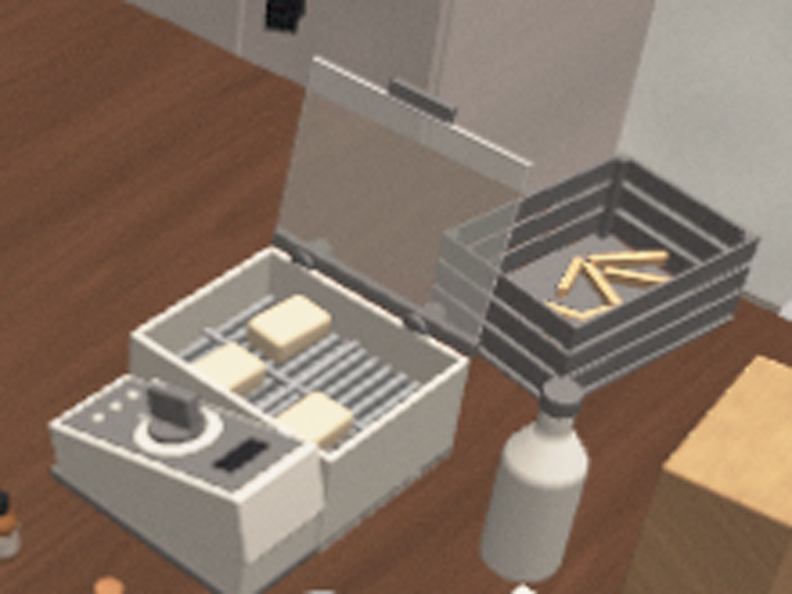

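```bash
python3 - <<'E'
from h import *
a=np.radians(-1.8); R=np.array([[np.cos(a),-np.sin(a)],[np.sin(a),np.cos(a)]])
def W(x,y,z): q=np.array([.536,.311])+R@[x,y]; return [*q,z]
for th in (1.5,1.6,1.7,1.75,1.8,1.85):
    y=.085-.165*np.cos(th); z=.1+.165*np.sin(th)
    print(th,[((proj('scene',W(s*.105,y,z))-[230,30])*3.6).round(0).tolist() for s in(-1,1)],np.round(W(0,y,z),3))
print([((proj('scene',W(s*.105,.085,.1))-[230,30])*3.6).round(0).tolist() for s in(-1,1)])
E
```

```text
1.5 [[278.0, 76.0], [496.0, 188.0]] [0.538 0.384 0.265]
1.6 [[292.0, 67.0], [510.0, 178.0]] [0.539 0.401 0.265]
1.7 [[305.0, 61.0], [523.0, 171.0]] [0.539 0.417 0.264]
1.75 [[312.0, 59.0], [530.0, 168.0]] [0.54  0.425 0.262]
1.8 [[318.0, 57.0], [536.0, 165.0]] [0.54  0.433 0.261]
1.85 [[325.0, 56.0], [542.0, 163.0]] [0.54  0.441 0.259]
[[270.0, 243.0], [468.0, 358.0]]
```

Emit:
{"method": "carry_out", "body": {
  "plan": [
    {"grip": 1, "dp": [0, 0, 0], "rotation": [1.1, 0, 7]},
    {"grip": 1, "dp": [0, 0, 0], "rotation": [0, 0, 7]},
    {"grip": 1, "dp": [0, 0, 0], "rotation": [0, 0, 7]},
    {"grip": 1, "dp": [0, 0, 0], "rotation": [0, 0, 6]},
    {"grip": 1, "dp": [0.03, 0.013, 0], "rotation": [0, 0, 0]},
    {"grip": 1, "dp": [0.035, 0.013, 0], "rotation": [0, 0, 0]},
    {"grip": 1, "dp": [0.035, 0.013, 0], "rotation": [0, 0, 0]},
    {"grip": 1, "dp": [0.035, 0.013, 0], "rotation": [0, 0, 0]}
  ]
}}

```text
time_s: 18.1
tool_pos: [0.5429, 0.4456, 0.366]
tool_rot: [-180.0, -0.6, 88.8]
force: [0.3, 0.4, 0.9]
grip_width: 0.0004
```

Emit:
{"method": "carry_out", "body": {
  "plan": [
    {"grip": 1, "dp": [0.035, 0, 0], "rotation": [0, 0, 0]},
    {"grip": 1, "dp": [0.025, 0, 0], "rotation": [0, 0, 0]},
    {"grip": 1, "dp": [0, 0, 0], "rotation": [0, 0, 0]}
  ]
}}

```text
time_s: 18.35
tool_pos: [0.5441, 0.5153, 0.3608]
tool_rot: [-179.8, -0.5, 89.7]
force: [-0.8, 0.6, -0.7]
grip_width: 0.0005
```

Emit:
{"method": "carry_out", "body": {
  "plan": [
    {"grip": 1, "dp": [0, 0, 0.035], "rotation": [0, 0, 0]},
    {"grip": 1, "dp": [0, 0, 0.035], "rotation": [0, 0, 0]},
    {"grip": 1, "dp": [0, 0, 0.035], "rotation": [0, 0, 0]},
    {"grip": 1, "dp": [0, 0, 0.025], "rotation": [0, 0, 0]},
    {"grip": 1, "dp": [-0.02, 0, 0], "rotation": [0, 0, 0]},
    {"grip": 1, "dp": [-0.02, 0, 0], "rotation": [0, 0, 0]},
    {"grip": 1, "dp": [-0.01, 0, 0], "rotation": [0, 0, 0]}
  ]
}}

```text
time_s: 18.93
tool_pos: [0.5413, 0.469, 0.2189]
tool_rot: [-179.7, -0.3, 91.3]
force: [0.4, -0.2, 1.4]
grip_width: 0.0003
```

Emit:
{"method": "carry_out", "body": {
  "plan": [
    {"grip": 1, "dp": [-0.016, 0, -0.002], "rotation": [0, 0, 0]},
    {"grip": 1, "dp": [-0.016, 0, -0.002], "rotation": [0, 0, 0]},
    {"grip": 1, "dp": [-0.016, 0, -0.002], "rotation": [0, 0, 0]},
    {"grip": 1, "dp": [-0.016, 0, 0], "rotation": [0, 0, 0]},
    {"grip": 1, "dp": [-0.016, 0, 0], "rotation": [0, 0, 0]},
    {"grip": 1, "dp": [-0.016, 0, 0], "rotation": [0, 0, 0]}
  ]
}}

```text
time_s: 19.43
tool_pos: [0.5417, 0.3732, 0.2262]
tool_rot: [-179.7, -0.8, 92.2]
force: [0.0, 1.6, -0.7]
grip_width: 0.0004
```

Emit:
{"method": "carry_out", "body": {
  "plan": [
    {"grip": 1, "dp": [-0.017, 0, 0.006], "rotation": [0, 0, 0]},
    {"grip": 1, "dp": [-0.017, 0, 0.007], "rotation": [0, 0, 0]},
    {"grip": 1, "dp": [-0.016, 0, 0.011], "rotation": [0, 0, 0]},
    {"grip": 1, "dp": [-0.016, 0, 0.012], "rotation": [0, 0, 0]},
    {"grip": 1, "dp": [-0.012, 0, 0.015], "rotation": [0, 0, 0]},
    {"grip": 1, "dp": [-0.011, 0, 0.015], "rotation": [0, 0, 0]}
  ]
}}

```text
time_s: 19.93
tool_pos: [0.5478, 0.2863, 0.1668]
tool_rot: [179.5, -1.8, 92.9]
force: [-0.8, 1.3, 0.7]
grip_width: 0.0003
```

Emit:
{"method": "carry_out", "body": {
  "plan": [
    {"grip": 1, "dp": [-0.008, 0, 0.015], "rotation": [0, 0, 0]},
    {"grip": 1, "dp": [-0.006, 0, 0.015], "rotation": [0, 0, 0]},
    {"grip": 1, "dp": [-0.003, 0, 0.014], "rotation": [0, 0, 0]},
    {"grip": 1, "dp": [0, 0, 0.01], "rotation": [0, 0, 0]},
    {"grip": 1, "dp": [0, 0, 0.005], "rotation": [0, 0, 0]}
  ]
}}

```text
time_s: 20.35
tool_pos: [0.5508, 0.2669, 0.1078]
tool_rot: [179.3, -2.1, 93.1]
force: [-0.1, 0.3, -0.1]
grip_width: 0.0006
```

Emit:
{"method": "carry_out", "body": {
  "plan": [
    {"grip": 1, "dp": [0, 0, 0.003], "rotation": [0, 0, 0]},
    {"grip": 1, "dp": [0, 0, 0.003], "rotation": [0, 0, 0]},
    {"grip": 1, "dp": [0, 0, 0.001], "rotation": [0, 0, 0]}
  ]
}}

```text
time_s: 20.6
tool_pos: [0.5515, 0.2673, 0.1078]
tool_rot: [179.3, -2.2, 93.2]
force: [0.6, -0.3, 0.5]
grip_width: 0.0005
```

Emit:
{"method": "carry_out", "body": {
  "plan": [
    {"grip": 1, "dp": [0, 0, 0.005], "rotation": [0, 0, 0]},
    {"grip": 1, "dp": [0, 0, 0.005], "rotation": [0, 0, 0]}
  ]
}}

```text
time_s: 20.77
tool_pos: [0.5526, 0.2679, 0.1065]
tool_rot: [179.2, -2.4, 93.3]
force: [-16.5, -9.7, 36.9]
grip_width: 0.0002
```

Emit:
{"method": "carry_out", "body": {
  "plan": [
    {"grip": 1, "dp": [0, 0, -0.03], "rotation": [0, -2.4, 0]},
    {"grip": 1, "dp": [0, 0, -0.035], "rotation": [0, 0, 5]},
    {"grip": 0.7, "dp": [-0.02, -0.012, -0.035], "rotation": [0, 0, 0]},
    {"grip": 0.7, "dp": [-0.022, -0.012, 0], "rotation": [0, 0, 0]},
    {"grip": 0.7, "dp": [-0.022, -0.012, 0], "rotation": [0, 0, 0]},
    {"grip": 0.7, "dp": [-0.022, -0.012, 0], "rotation": [-5, 0, 0]},
    {"grip": 0.7, "dp": [0, 0, 0], "rotation": [-5, 0, 0]},
    {"grip": 0.7, "dp": [0, 0, 0], "rotation": [-4.5, 0, 0]}
  ]
}}

```text
time_s: 21.43
tool_pos: [0.5068, 0.1831, 0.215]
tool_rot: [163.6, -0.2, 88.3]
force: [-0.6, 0.6, 0.5]
grip_width: 0.0248
```

```bash
python3 - <<'E'
from h import *
st(); P=snap('wrist','w3',s=1.5)
for X in [(.516,.1815,.114),(.5145,.1815,.12),(.451,.2282,.106),(.641,.2222,.106)]: print(proj('wrist',X,P)*1.5)
E
```

```text
21.4333 [0.5068 0.1831 0.215 ] [163.56  -0.25  88.29] [-0.6  0.6  0.5] 0.0248
[388.99546362 246.72574787]
[388.91001219 249.37199587]
[478.64124434 120.16159619]
[452.55890212 397.56212724]
```

View pics/w3.png

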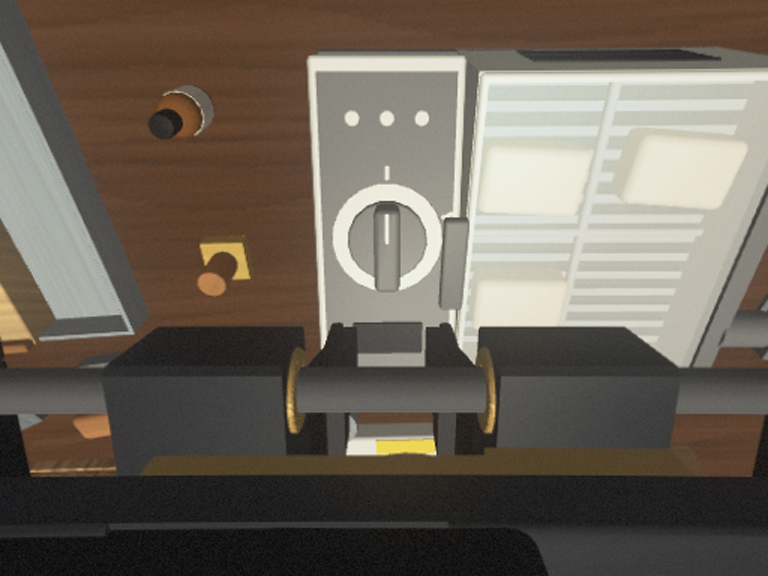

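Emit:
{"method": "carry_out", "body": {
  "plan": [
    {"grip": 0.7, "dp": [-0.002, -0.017, 0], "rotation": [1.4, 0, 0]},
    {"grip": 0.7, "dp": [0, 0, 0.025], "rotation": [0, 0, 0]},
    {"grip": 0.7, "dp": [0, 0, 0.025], "rotation": [0, 0, 0]},
    {"grip": 0.7, "dp": [0, 0, 0.018], "rotation": [0, 0, 0]},
    {"grip": 0.7, "dp": [0, 0, 0], "rotation": [0, 0, 0]}
  ]
}}

```text
time_s: 21.9
tool_pos: [0.504, 0.1859, 0.1444]
tool_rot: [165.0, -0.8, 88.9]
force: [0.5, 0.6, -0.2]
grip_width: 0.026
```

Emit:
{"method": "carry_out", "body": {
  "plan": [
    {"grip": 0.7, "dp": [-0.006, 0.004, 0], "rotation": [0, -0.8, 0.6]},
    {"grip": 0.7, "dp": [0, 0, 0.01], "rotation": [0, 0, 0]},
    {"grip": 0.7, "dp": [0, 0, 0], "rotation": [0, 0, 0]}
  ]
}}

```text
time_s: 22.15
tool_pos: [0.512, 0.1801, 0.1369]
tool_rot: [165.0, -0.1, 88.1]
force: [-0.3, -0.2, -1.0]
grip_width: 0.0257
```

Emit:
{"method": "carry_out", "body": {
  "plan": [
    {"grip": 0.7, "dp": [0.001, -0.001, 0.012], "rotation": [0, 0, 0]},
    {"grip": 0.7, "dp": [0.001, -0.001, 0.012], "rotation": [0, 0, 0]},
    {"grip": 0.7, "dp": [0, 0, 0.008], "rotation": [0, 0, 0]},
    {"grip": 0.7, "dp": [0, 0, 0], "rotation": [0, 0, 0]}
  ]
}}

```text
time_s: 22.48
tool_pos: [0.5219, 0.1837, 0.1082]
tool_rot: [164.7, -0.3, 88.1]
force: [-0.3, 0.4, -0.0]
grip_width: 0.026
```

Emit:
{"method": "carry_out", "body": {
  "plan": [
    {"grip": 0.7, "dp": [-0.002, -0.004, 0.002], "rotation": [0, 0, 0]},
    {"grip": 1, "dp": [0, 0, 0], "rotation": [0, 0, 0]},
    {"grip": 1, "dp": [0, 0, 0], "rotation": [0, 0, 0]},
    {"grip": 1, "dp": [0, 0, 0], "rotation": [0, 0, 0]}
  ],
  "force": 25
}}

```text
time_s: 22.82
tool_pos: [0.5188, 0.1809, 0.1066]
tool_rot: [164.7, -0.3, 88.1]
force: [1.0, -3.4, -0.3]
grip_width: 0.0136
```

Emit:
{"method": "carry_out", "body": {
  "plan": [
    {"grip": 1, "dp": [0, 0, 0], "rotation": [0, 0, 7]},
    {"grip": 1, "dp": [0, 0, 0], "rotation": [0, 0, 7]},
    {"grip": 1, "dp": [0, 0, 0], "rotation": [0, 0, 7]},
    {"grip": 1, "dp": [0, 0, 0], "rotation": [0, 0, 7]}
  ]
}}

```text
time_s: 23.15
tool_pos: [0.5189, 0.1812, 0.1066]
tool_rot: [166.6, -7.7, 60.3]
force: [1.8, -0.2, -3.9]
grip_width: 0.0139
```

```bash
python3 - <<'E'
from h import *
from scipy.spatial.transform import Rotation as T
o=st(); R=T.from_euler('xyz',o['tool_rot'],degrees=True).as_matrix(); print(R.round(3), np.round(o['wrist_torque'],2))
E
```

```text
23.15 [0.5189 0.1812 0.1066] [166.56  -7.66  60.28] [ 1.8 -0.2 -3.9] 0.0139
[[ 0.491  0.829  0.266]
 [ 0.861 -0.509 -0.003]
 [ 0.133  0.23  -0.964]] [-0.07  0.15  0.06]
```

Emit:
{"method": "carry_out", "body": {
  "plan": [
    {"grip": 1, "dp": [0, 0, 0], "rotation": [0, 0, 7]},
    {"grip": 1, "dp": [0, 0, 0], "rotation": [0, 0, 7]},
    {"grip": 1, "dp": [0, 0, 0], "rotation": [0, 0, 7]},
    {"grip": 1, "dp": [0, 0, 0], "rotation": [0, 0, 7]},
    {"grip": 1, "dp": [0, 0, 0], "rotation": [0, 0, 7]},
    {"grip": 1, "dp": [0, 0, 0], "rotation": [0, 0, 5]},
    {"grip": 1, "dp": [0, 0, 0], "rotation": [0, 0, 2]},
    {"grip": 1, "dp": [0, 0, 0], "rotation": [0, 0, 0]}
  ]
}}

```text
time_s: 23.82
tool_pos: [0.5192, 0.1816, 0.1067]
tool_rot: [175.4, -15.0, 16.8]
force: [2.6, -0.9, -2.6]
grip_width: 0.0143
```

```bash
python3 - <<'E'
from h import *
from scipy.spatial.transform import Rotation as T
o=st(); R=T.from_euler('xyz',o['tool_rot'],degrees=True)
R0=T.from_euler('xyz',[164.7,-.3,88.1],degrees=True); print((R0.inv()*R).as_rotvec(degrees=True), np.round(o['wrist_torque'],2)); P=snap('wrist','w4',(150,100,390,240),3)
E
```

```text
23.8167 [0.5192 0.1816 0.1067] [175.41 -14.98  16.83] [ 2.6 -0.9 -2.6] 0.0143
[-0.23087307  0.31176744 71.85168401] [-0.32  0.17  0.58]
```

View pics/w4.png

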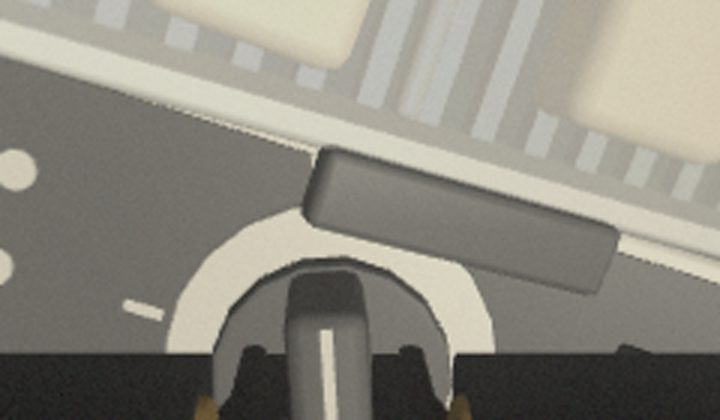

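Emit:
{"method": "carry_out", "body": {
  "plan": [
    {"grip": 0.5, "dp": [0, 0, 0], "rotation": [0, 0, 0]},
    {"grip": 0.5, "dp": [0, 0, 0], "rotation": [0, 0, 0]},
    {"grip": 0.5, "dp": [0, 0, -0.02], "rotation": [0, 0, 0]},
    {"grip": 0.5, "dp": [0, 0, -0.03], "rotation": [0, 0, 0]},
    {"grip": 0.5, "dp": [0, 0, -0.035], "rotation": [0, 0, 0]},
    {"grip": 0.5, "dp": [0, 0, -0.035], "rotation": [0, 0, 0]},
    {"grip": 0.5, "dp": [0, 0, 0], "rotation": [0, 0, 0]}
  ]
}}

```text
time_s: 24.45
tool_pos: [0.4856, 0.1819, 0.2276]
tool_rot: [175.5, -15.0, 16.8]
force: [0.8, 0.3, 0.2]
grip_width: 0.0429
```

```bash
python3 - <<'E'
from h import *
st(); snap('wrist','w5')
im=env.read_camera('top')[:,:,::-1]
a=cv2.resize(cv2.imread('pics/w5.png')[:230],None,fx=1.0,fy=1.0); b=cv2.resize(im[115:265,215:415],None,fx=2.56,fy=2.56,interpolation=cv2.INTER_CUBIC)
c=np.vstack([a[:,:512],b[:,:512]]); cv2.imwrite('pics/c5.png',c); print(c.shape)
E
```

```text
24.45 [0.4856 0.1819 0.2276] [175.48 -14.95  16.85] [0.8 0.3 0.2] 0.0429
(614, 512, 3)
```

View pics/c5.png

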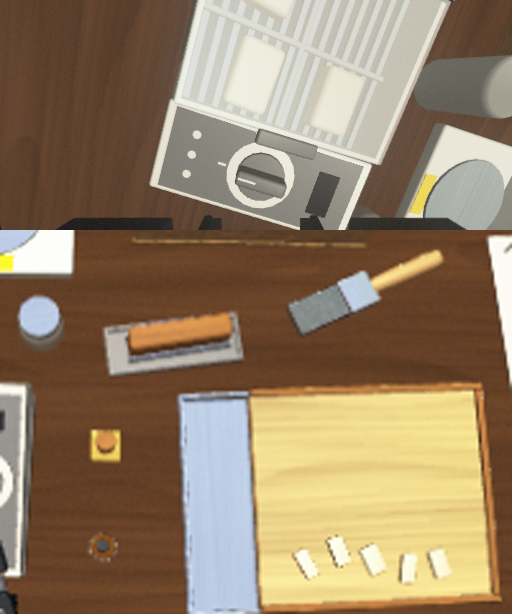

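```bash
python3 - <<'E'
from m import *
f=lambda u,v,z: px('top',215+u/2.56-.3,115+(v-230)/2.56-.3,z)
show('scr',[f(*q,.064) for q in [(130,330),(229,316),(232,339),(132,352)]])
show('rest',[f(*q,.014) for q in [(105,328),(238,313),(242,360),(110,374)]])
E
```

```text
scr [[0.6998, 0.0242], [0.7179, -0.087], [0.6913, -0.0901], [0.6745, 0.0217]] c [ 0.6959 -0.0328]
   len [0.0254 0.1126 0.0268 0.113 ] ang -80.8 -174.4
rest [[0.7155, 0.0525], [0.7363, -0.1033], [0.6796, -0.1074], [0.6605, 0.0459]] c [ 0.698 -0.028]
   len [0.0554 0.1572 0.0568 0.1545] ang -82.4 -173.2
```

```bash
cat >> h.py <<'E'
from scipy.spatial.transform import Rotation as T
def to(pos,rpy):
    o=st(); R=T.from_euler('xyz',o['tool_rot'],degrees=True); G=T.from_euler('xyz',rpy,degrees=True)
    print('rot',(R.inv()*G).as_rotvec(degrees=True).round(2),'dp',R.inv().apply(np.array(pos)-o['tool_pos']).round(4),'dp in goal frame',G.inv().apply(np.array(pos)-o['tool_pos']).round(4))
E
python3 -c "
from h import *
to([.697,-.031,.2],[180,0,8])"
```

```text
24.55 [0.4842 0.1804 0.2224] [175.32 -14.59  16.85] [ 0.5 -0.1  0.2] 0.0427
rot [  3.52 -14.91   8.2 ] dp [0.1321 0.2584 0.0789] dp in goal frame [0.1813 0.2389 0.0224]
```

Emit:
{"method": "carry_out", "body": {
  "plan": [
    {"grip": 0.3, "dp": [0, 0, 0], "rotation": [1.2, -5, 2.7]},
    {"grip": 0.3, "dp": [0, 0, 0], "rotation": [1.2, -5, 2.7]},
    {"grip": 0.3, "dp": [0, 0, 0], "rotation": [1.2, -5, 2.8]},
    {"grip": 0.3, "dp": [0.0226, 0.03, 0], "rotation": [0, 0, 0]},
    {"grip": 0.3, "dp": [0.0226, 0.03, 0], "rotation": [0, 0, 0]},
    {"grip": 0.3, "dp": [0.0226, 0.03, 0], "rotation": [0, 0, 0]},
    {"grip": 0.3, "dp": [0.0226, 0.03, 0], "rotation": [0, 0, 0]},
    {"grip": 0.3, "dp": [0.0226, 0.03, 0], "rotation": [0, 0, 0]}
  ]
}}

```text
time_s: 25.22
tool_pos: [0.6129, 0.0527, 0.207]
tool_rot: [-179.5, 1.7, 8.8]
force: [-0.5, 0.0, 0.4]
grip_width: 0.0609
```

Emit:
{"method": "carry_out", "body": {
  "plan": [
    {"grip": 0.3, "dp": [0.0226, 0.03, 0], "rotation": [0, 0, 0]},
    {"grip": 0.3, "dp": [0.0226, 0.03, 0.01], "rotation": [0, 0, 0]},
    {"grip": 0.3, "dp": [0.0226, 0.01, 0.02], "rotation": [0, 0, 0]},
    {"grip": 0.3, "dp": [0, 0, 0], "rotation": [0, 0, 0]}
  ]
}}

```text
time_s: 25.55
tool_pos: [0.6945, -0.02, 0.1639]
tool_rot: [180.0, 2.2, 8.2]
force: [-1.5, 1.1, -2.1]
grip_width: 0.0608
```

```bash
python3 -c "
from h import *
to([.697,-.031,.1],[180,0,8]); P=snap('wrist','w6',s=1.5)
print(proj('wrist',(.697,-.031,.064),P)*1.5)"
```

```text
25.55 [ 0.6945 -0.02    0.1639] [179.99   2.15   8.21] [-1.5  1.1 -2.1] 0.0608
rot [0.01 2.15 0.21] dp [0.0033 0.0112 0.0638] dp in goal frame [0.0009 0.0112 0.0639]
[399.69066344 297.89646321]
```

View pics/w6.png

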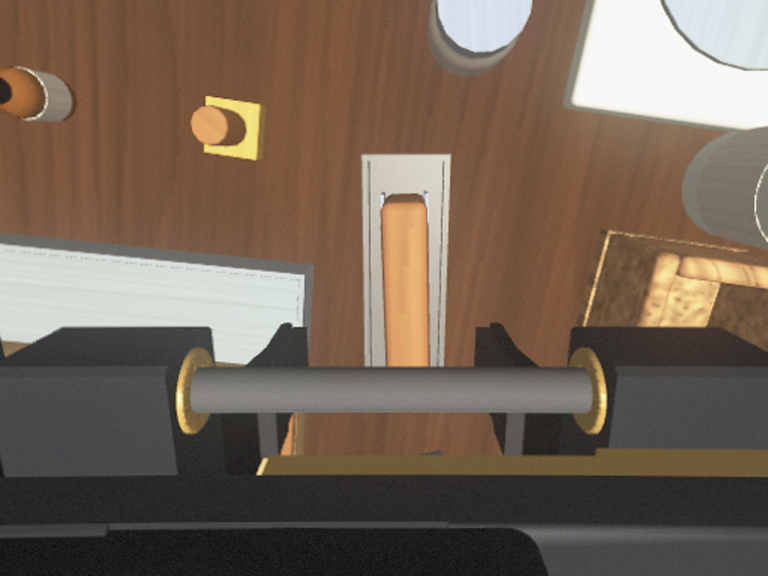

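Emit:
{"method": "carry_out", "body": {
  "plan": [
    {"grip": 0.3, "dp": [0.004, 0.006, 0], "rotation": [0, 2.1, 0]},
    {"grip": 0.3, "dp": [0, 0.006, 0.02], "rotation": [0, 0, 0]},
    {"grip": 0.3, "dp": [0, 0, 0.025], "rotation": [0, 0, 0]},
    {"grip": 0.3, "dp": [0, 0, 0.02], "rotation": [0, 0, 0]},
    {"grip": 0.3, "dp": [0, 0, 0], "rotation": [0, 0, 0]}
  ]
}}

```text
time_s: 26.02
tool_pos: [0.6974, -0.0333, 0.0976]
tool_rot: [179.9, 0.1, 8.0]
force: [-0.3, -0.3, 0.3]
grip_width: 0.0609
```

```bash
python3 -c "
from h import *
to([.7,-.032,.036],[180,0,8]);"
```

```text
26.0167 [ 0.6974 -0.0333  0.0976] [1.7994e+02 7.0000e-02 8.0300e+00] [-0.3 -0.3  0.3] 0.0609
rot [0.06 0.07 0.03] dp [ 0.0029 -0.001   0.0616] dp in goal frame [ 0.0028 -0.0009  0.0616]
```

Emit:
{"method": "carry_out", "body": {
  "plan": [
    {"grip": 0.3, "dp": [0.003, -0.001, 0.015], "rotation": [0, 0, 0]},
    {"grip": 0.3, "dp": [0, 0, 0.02], "rotation": [0, 0, 0]},
    {"grip": 0.3, "dp": [0, 0, 0.018], "rotation": [0, 0, 0]},
    {"grip": 0.3, "dp": [0, 0, 0.01], "rotation": [0, 0, 0]},
    {"grip": 0.3, "dp": [0, 0, 0], "rotation": [0, 0, 0]}
  ]
}}

```text
time_s: 26.43
tool_pos: [0.7017, -0.028, 0.0351]
tool_rot: [-179.9, -0.2, 8.2]
force: [-1.4, 0.5, -0.1]
grip_width: 0.061
```

```bash
python3 -c "
from h import *
to([.7,-.032,.036],[180,0,8]);"
```

```text
26.4333 [ 0.7017 -0.028   0.0351] [-179.95   -0.24    8.23] [-1.4  0.5 -0.1] 0.061
rot [-0.05 -0.24  0.23] dp [-0.0022  0.0037 -0.0009] dp in goal frame [-0.0022  0.0037 -0.0009]
```

Emit:
{"method": "carry_out", "body": {
  "plan": [
    {"grip": 0.3, "dp": [-0.002, 0.004, 0], "rotation": [0, 0, 0]},
    {"grip": 1, "dp": [0, 0, 0], "rotation": [0, 0, 0]},
    {"grip": 1, "dp": [0, 0, 0], "rotation": [0, 0, 0]},
    {"grip": 1, "dp": [0, 0, 0], "rotation": [0, 0, 0]},
    {"grip": 1, "dp": [0, 0, 0], "rotation": [0, 0, 0]},
    {"grip": 1, "dp": [0, 0, 0], "rotation": [0, 0, 0]}
  ],
  "force": 45
}}

```text
time_s: 26.93
tool_pos: [0.7031, -0.0323, 0.0403]
tool_rot: [-180.0, -0.6, 8.3]
force: [-0.3, 0.5, -0.6]
grip_width: 0.0353
```

Emit:
{"method": "carry_out", "body": {
  "plan": [
    {"grip": 1, "dp": [0, 0, 0], "rotation": [0, 0, 0]},
    {"grip": 1, "dp": [0, 0, 0], "rotation": [0, 0, 0]},
    {"grip": 1, "dp": [0, 0, 0], "rotation": [0, 0, 0]}
  ]
}}

```text
time_s: 27.18
tool_pos: [0.7034, -0.0325, 0.0413]
tool_rot: [-180.0, -0.7, 8.3]
force: [0.4, 0.1, -1.4]
grip_width: 0.0257
```

Emit:
{"method": "carry_out", "body": {
  "plan": [
    {"grip": 1, "dp": [0, 0, -0.02], "rotation": [0, 0, 0]},
    {"grip": 1, "dp": [0, 0, -0.035], "rotation": [0, 0, 0]},
    {"grip": 1, "dp": [0, 0, -0.035], "rotation": [0, -0.7, 0]},
    {"grip": 1, "dp": [0, 0, -0.03], "rotation": [0, 0, 0]},
    {"grip": 1, "dp": [0, 0, 0], "rotation": [0, 0, 0]}
  ]
}}

```text
time_s: 27.6
tool_pos: [0.6987, -0.0321, 0.1601]
tool_rot: [-179.9, 0.7, 8.2]
force: [1.5, -1.2, -1.0]
grip_width: 0.0257
```

Emit:
{"method": "carry_out", "body": {
  "plan": [
    {"grip": 1, "dp": [-0.0248, 0.026, 0], "rotation": [0, 0, 0]},
    {"grip": 1, "dp": [-0.0248, 0.026, 0], "rotation": [0, 0, 0]},
    {"grip": 1, "dp": [-0.0248, 0.026, 0], "rotation": [0, 0, 0]},
    {"grip": 1, "dp": [-0.0248, 0.026, 0], "rotation": [0, 0, 0]},
    {"grip": 1, "dp": [-0.0248, 0.026, 0], "rotation": [0, 0, 0]},
    {"grip": 1, "dp": [-0.0248, 0.026, 0], "rotation": [0, 0, 0]},
    {"grip": 1, "dp": [-0.0248, 0.026, 0], "rotation": [0, 0, 0]},
    {"grip": 1, "dp": [-0.0248, 0.026, 0], "rotation": [0, 0, 0]}
  ]
}}

```text
time_s: 28.27
tool_pos: [0.5337, -0.2617, 0.1562]
tool_rot: [-179.6, 0.5, 9.6]
force: [1.3, -0.7, -1.0]
grip_width: 0.0257
```

Emit:
{"method": "carry_out", "body": {
  "plan": [
    {"grip": 1, "dp": [-0.0248, 0.026, 0], "rotation": [0, 0, 0]},
    {"grip": 1, "dp": [-0.0248, 0.026, 0], "rotation": [0, 0, 5]},
    {"grip": 1, "dp": [0, 0, 0], "rotation": [0, 0, 7]},
    {"grip": 1, "dp": [0, 0, 0], "rotation": [0, 0, 7]},
    {"grip": 1, "dp": [0, 0, 0], "rotation": [0, 0, 7]},
    {"grip": 1, "dp": [0, 0, 0], "rotation": [0, 0, 7]},
    {"grip": 1, "dp": [0, 0, 0], "rotation": [0, 0, 7]},
    {"grip": 1, "dp": [0, 0, 0], "rotation": [0, 0, 7]}
  ]
}}

```text
time_s: 28.93
tool_pos: [0.4767, -0.3352, 0.1519]
tool_rot: [179.8, 0.9, -38.6]
force: [1.2, -0.6, -0.9]
grip_width: 0.0254
```

Emit:
{"method": "carry_out", "body": {
  "plan": [
    {"grip": 1, "dp": [0, 0, 0], "rotation": [0, 0, 7]},
    {"grip": 1, "dp": [0, 0, 0], "rotation": [0, 0, 7]},
    {"grip": 1, "dp": [0, 0, 0], "rotation": [0, 0, 7]},
    {"grip": 1, "dp": [0, 0, 0], "rotation": [0, 0, 7]},
    {"grip": 1, "dp": [0, 0, 0], "rotation": [0, 0, 7]},
    {"grip": 1, "dp": [0, 0, 0], "rotation": [0, 0, 7]},
    {"grip": 1, "dp": [0, 0, 0], "rotation": [0, 0, 6]}
  ]
}}

```text
time_s: 29.52
tool_pos: [0.4741, -0.3329, 0.1466]
tool_rot: [179.0, 0.6, -87.9]
force: [0.1, -0.9, -2.0]
grip_width: 0.0256
```

```bash
python3 -c "
from h import *
to([.4748,-.3559,.12],[180,0,-87.7]); snap('wrist','w7',s=1.5)"
```

```text
29.5167 [ 0.4741 -0.3329  0.1466] [178.97   0.61 -87.91] [ 0.1 -0.9 -2. ] 0.0256
rot [ 1.03  0.62 -0.2 ] dp [ 0.0233 -0.0003  0.0264] dp in goal frame [0.023  0.0002 0.0266]
```

View pics/w7.png

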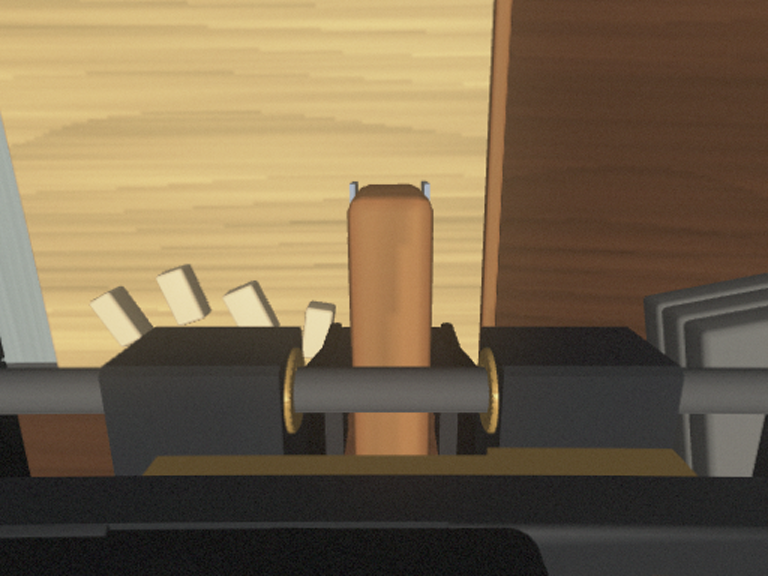

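Emit:
{"method": "carry_out", "body": {
  "plan": [
    {"grip": 1, "dp": [0.012, 0, 0], "rotation": [1, 0.6, 0]},
    {"grip": 1, "dp": [0.012, 0, 0.01], "rotation": [0, 0, 0]},
    {"grip": 1, "dp": [0, 0, 0.015], "rotation": [0, 0, 0]},
    {"grip": 1, "dp": [0, 0, 0.015], "rotation": [0, 0, 0]},
    {"grip": 1, "dp": [0, 0, 0], "rotation": [0, 0, 0]}
  ]
}}

```text
time_s: 29.98
tool_pos: [0.4745, -0.3606, 0.104]
tool_rot: [-179.8, -0.2, -87.3]
force: [0.5, 0.4, -1.2]
grip_width: 0.0253
```

```bash
python3 -c "
from h import *
to([.4748,-.3559,.0745],[180,0,-87.7])"
```

```text
29.9833 [ 0.4745 -0.3606  0.104 ] [-179.81   -0.24  -87.32] [ 0.5  0.4 -1.2] 0.0253
rot [-0.19 -0.24  0.38] dp [-0.0048 -0.0004  0.0294] dp in goal frame [-0.0047 -0.0005  0.0295]
```

Emit:
{"method": "carry_out", "body": {
  "plan": [
    {"grip": 1, "dp": [-0.003, 0, 0.012], "rotation": [0, 0, 0.4]},
    {"grip": 1, "dp": [0, 0, 0.01], "rotation": [0, 0, 0]},
    {"grip": 1, "dp": [0, 0, 0.006], "rotation": [0, 0, 0]},
    {"grip": 1, "dp": [0, 0, 0], "rotation": [0, 0, 0]}
  ]
}}

```text
time_s: 30.32
tool_pos: [0.4739, -0.359, 0.0741]
tool_rot: [-179.7, -0.3, -87.6]
force: [0.4, 0.4, -0.6]
grip_width: 0.0256
```

```bash
python3 -c "
from h import *
to([.4748,-.3559,.0745],[180,0,-87.7])"
```

```text
30.3167 [ 0.4739 -0.359   0.0741] [-179.72   -0.31  -87.58] [ 0.4  0.4 -0.6] 0.0256
rot [-0.28 -0.3   0.12] dp [-0.0031 -0.0011 -0.0004] dp in goal frame [-0.0031 -0.0011 -0.0004]
```

Emit:
{"method": "carry_out", "body": {
  "plan": [
    {"grip": 1, "dp": [-0.01, 0, 0], "rotation": [0, 0, 0]},
    {"grip": 1, "dp": [-0.01, 0, 0], "rotation": [0, 0, 0]},
    {"grip": 1, "dp": [-0.01, 0, 0], "rotation": [0, 0, 0]},
    {"grip": 1, "dp": [-0.01, 0, 0], "rotation": [0, 0, 0]},
    {"grip": 1, "dp": [-0.01, 0, 0], "rotation": [0, 0, 0]}
  ]
}}

```text
time_s: 30.73
tool_pos: [0.4715, -0.3112, 0.0748]
tool_rot: [-179.6, -0.6, -87.7]
force: [0.0, 0.5, -2.0]
grip_width: 0.0253
```

Emit:
{"method": "carry_out", "body": {
  "plan": [
    {"grip": 1, "dp": [-0.011, 0, 0.001], "rotation": [0, -0.3, 0]},
    {"grip": 1, "dp": [-0.011, 0, 0], "rotation": [0, -0.3, 0]},
    {"grip": 1, "dp": [-0.011, 0, 0], "rotation": [0, 0, 0]},
    {"grip": 1, "dp": [-0.011, 0, 0], "rotation": [0, 0, 0]},
    {"grip": 1, "dp": [-0.011, 0, 0], "rotation": [0, 0, 0]},
    {"grip": 1, "dp": [-0.011, 0, 0], "rotation": [0, 0, 0]}
  ]
}}

```text
time_s: 31.23
tool_pos: [0.4699, -0.2425, 0.0753]
tool_rot: [-179.4, -0.0, -87.6]
force: [0.0, -0.0, -1.7]
grip_width: 0.0257
```

Emit:
{"method": "carry_out", "body": {
  "plan": [
    {"grip": 1, "dp": [-0.011, 0, 0.002], "rotation": [-0.6, 0, 0]},
    {"grip": 1, "dp": [-0.011, 0, 0], "rotation": [0, 0, 0]},
    {"grip": 1, "dp": [-0.011, 0, 0], "rotation": [0, 0, 0]},
    {"grip": 1, "dp": [-0.011, 0, 0], "rotation": [0, 0, 0]},
    {"grip": 1, "dp": [-0.011, 0, 0], "rotation": [0, 0, 0]},
    {"grip": 1, "dp": [-0.011, 0, 0], "rotation": [0, 0, 0]}
  ]
}}

```text
time_s: 31.73
tool_pos: [0.4678, -0.1732, 0.0747]
tool_rot: [-179.8, 0.0, -87.5]
force: [-0.6, 0.7, -1.8]
grip_width: 0.0256
```

```bash
python3 -c "
from h import *
to([.4647,-.1039,.0745],[180,0,-87.7])
im=env.read_camera('top')[:,:,::-1]; a=cv2.resize(im[145:275,270:400],None,fx=4.5,fy=4.5,interpolation=cv2.INTER_CUBIC); cv2.imwrite('pics/c8.png',a)"
```

```text
31.7333 [ 0.4678 -0.1732  0.0747] [-1.798e+02  1.000e-02 -8.747e+01] [-0.6  0.7 -1.8] 0.0256
rot [-0.2   0.01  0.23] dp [-0.0694  0.0001  0.0002] dp in goal frame [-0.0694  0.0004  0.0002]
```

View pics/c8.png

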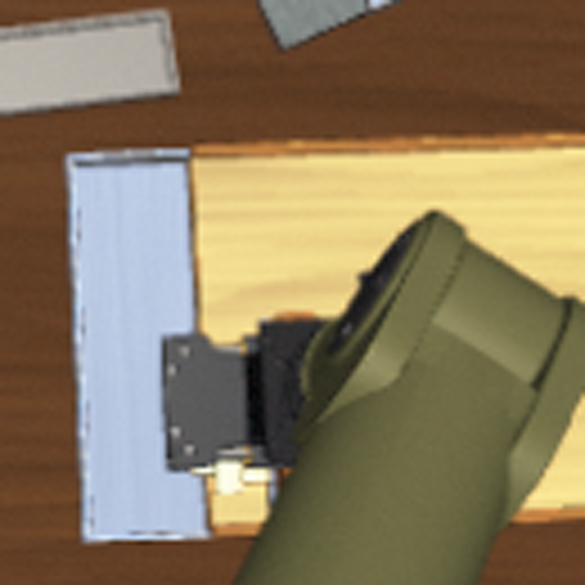

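Emit:
{"method": "carry_out", "body": {
  "plan": [
    {"grip": 1, "dp": [-0.011, 0, 0.001], "rotation": [0, 0, 0]},
    {"grip": 1, "dp": [-0.011, 0, 0], "rotation": [0, 0, 0]},
    {"grip": 1, "dp": [-0.011, 0, 0], "rotation": [0, 0, 0]},
    {"grip": 1, "dp": [-0.011, 0, 0], "rotation": [0, 0, 0]},
    {"grip": 1, "dp": [-0.011, 0, 0], "rotation": [0, 0, 0]},
    {"grip": 1, "dp": [-0.01, 0, 0], "rotation": [0, 0, 0]},
    {"grip": 1, "dp": [-0.005, 0, 0], "rotation": [0, 0, 0]},
    {"grip": 1, "dp": [0, 0, 0], "rotation": [0, 0, 0]}
  ]
}}

```text
time_s: 32.45
tool_pos: [0.4684, -0.1004, 0.0775]
tool_rot: [-179.2, 0.2, -87.3]
force: [0.2, 0.6, -0.8]
grip_width: 0.0256
```

Emit:
{"method": "carry_out", "body": {
  "plan": [
    {"grip": 1, "dp": [0, 0, -0.02], "rotation": [0, 0, 0]},
    {"grip": 1, "dp": [0, 0, -0.035], "rotation": [0, 0, 0]},
    {"grip": 1, "dp": [0, 0, -0.035], "rotation": [0, 0, 0]},
    {"grip": 1, "dp": [-0.008, -0.034, 0], "rotation": [-0.8, 0, 0]},
    {"grip": 1, "dp": [-0.008, -0.034, 0], "rotation": [0, 0, 0]},
    {"grip": 1, "dp": [-0.008, -0.034, 0], "rotation": [0, 0, 0]},
    {"grip": 1, "dp": [-0.008, -0.034, 0], "rotation": [0, 0, 0]},
    {"grip": 1, "dp": [-0.008, -0.034, 0], "rotation": [0, 0, 0]}
  ]
}}

```text
time_s: 33.12
tool_pos: [0.6255, -0.0569, 0.1993]
tool_rot: [-176.9, 5.3, -87.3]
force: [-0.1, -0.1, 0.0]
grip_width: 0.0258
```

Emit:
{"method": "carry_out", "body": {
  "plan": [
    {"grip": 1, "dp": [-0.008, -0.034, 0], "rotation": [0, 0, 0]},
    {"grip": 1, "dp": [-0.008, -0.034, 0], "rotation": [0, 0, 0]},
    {"grip": 1, "dp": [0, 0, 0], "rotation": [0, 0, -7]},
    {"grip": 1, "dp": [0, 0, 0], "rotation": [0, 0, -7]},
    {"grip": 1, "dp": [0, 0, 0], "rotation": [0, 0, -7]},
    {"grip": 1, "dp": [0, 0, 0], "rotation": [0, 0, -7]},
    {"grip": 1, "dp": [0, 0, 0], "rotation": [0, 0, -7]},
    {"grip": 1, "dp": [0, 0, 0], "rotation": [0, 0, -7]}
  ]
}}

```text
time_s: 33.78
tool_pos: [0.7029, -0.0384, 0.1916]
tool_rot: [-175.0, 1.9, -44.2]
force: [-0.2, -0.6, -1.3]
grip_width: 0.0258
```

Emit:
{"method": "carry_out", "body": {
  "plan": [
    {"grip": 1, "dp": [0, 0, 0], "rotation": [0, 0, -7]},
    {"grip": 1, "dp": [0, 0, 0], "rotation": [0, 0, -7]},
    {"grip": 1, "dp": [0, 0, 0], "rotation": [0, 0, -7]},
    {"grip": 1, "dp": [0, 0, 0], "rotation": [0, 0, -7]},
    {"grip": 1, "dp": [0, 0, 0], "rotation": [0, 0, -7]},
    {"grip": 1, "dp": [0, 0, 0], "rotation": [0, 0, -7]},
    {"grip": 1, "dp": [0, 0, 0], "rotation": [0, 0, -7]}
  ]
}}

```text
time_s: 34.37
tool_pos: [0.7012, -0.0444, 0.1848]
tool_rot: [-175.4, -2.2, 5.8]
force: [-0.8, 0.4, -1.9]
grip_width: 0.0256
```

```bash
python3 -c "
from h import *
to([.7035,-.0325,.13],[180,0,8.2])
im=env.read_camera('top')[:,:,::-1]; a=im[145:275,250:410]; P=snap('wrist','w9')
b=cv2.imread('pics/w9.png')[60:260,100:440]
c=np.vstack([cv2.resize(a,(480,390),interpolation=cv2.INTER_CUBIC)[70:],cv2.resize(b,(480,282))]); cv2.imwrite('pics/c9.png',c)"
```

```text
34.3667 [ 0.7012 -0.0444  0.1848] [-175.43   -2.17    5.75] [-0.8  0.4 -1.9] 0.0256
rot [-4.52 -2.26 -2.36] dp [ 0.0014 -0.0072  0.0557] dp in goal frame [ 0.004  -0.0114  0.0548]
```

View pics/c9.png

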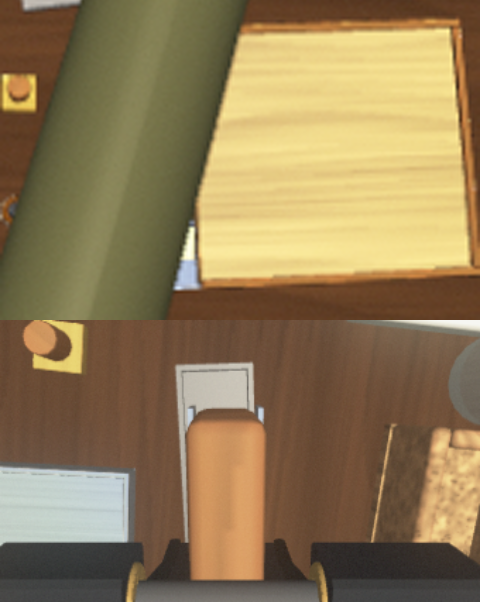

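Emit:
{"method": "carry_out", "body": {
  "plan": [
    {"grip": 1, "dp": [0, 0, 0], "rotation": [-4.5, -2.3, -2.4]},
    {"grip": 1, "dp": [0.003, -0.011, 0], "rotation": [0, 0, 0]},
    {"grip": 1, "dp": [0, 0, 0.03], "rotation": [0, 0, 0]},
    {"grip": 1, "dp": [0, 0, 0.03], "rotation": [0, 0, 0]},
    {"grip": 1, "dp": [0, 0, 0.015], "rotation": [0, 0, 0]},
    {"grip": 1, "dp": [0, 0, 0], "rotation": [0, 0, 0]}
  ]
}}

```text
time_s: 34.97
tool_pos: [0.7043, -0.0328, 0.1076]
tool_rot: [-179.8, -0.2, 6.5]
force: [-0.8, 0.1, -2.6]
grip_width: 0.0255
```

```bash
python3 -c "
from h import *
to([.7025,-.0325,.043],[180,0,8.2])"
```

```text
34.9667 [ 0.7043 -0.0328  0.1076] [-1.7977e+02 -1.7000e-01  6.5300e+00] [-0.8  0.1 -2.6] 0.0255
rot [-0.23 -0.17 -1.67] dp [-0.002  -0.0003  0.0646] dp in goal frame [-0.0018 -0.0006  0.0646]
```

Emit:
{"method": "carry_out", "body": {
  "plan": [
    {"grip": 1, "dp": [-0.002, 0, 0.015], "rotation": [0, 0, -1.7]},
    {"grip": 1, "dp": [0, 0, 0.02], "rotation": [0, 0, 0]},
    {"grip": 1, "dp": [0, 0, 0.015], "rotation": [0, 0, 0]},
    {"grip": 1, "dp": [0, 0, 0.006], "rotation": [0, 0, 0]},
    {"grip": 1, "dp": [0, 0, 0], "rotation": [0, 0, 0]}
  ]
}}

```text
time_s: 35.38
tool_pos: [0.7039, -0.0316, 0.0513]
tool_rot: [-179.5, -0.4, 7.6]
force: [0.1, -1.0, -1.8]
grip_width: 0.0255
```

```bash
python3 -c "
from h import *
to([.7025,-.0325,.0413],[180,0,8.2])"
```

```text
35.3833 [ 0.7039 -0.0316  0.0513] [-179.54   -0.38    7.62] [ 0.1 -1.  -1.8] 0.0255
rot [-0.46 -0.38 -0.57] dp [-0.0016  0.0008  0.01  ] dp in goal frame [-0.0015  0.0007  0.01  ]
```

Emit:
{"method": "carry_out", "body": {
  "plan": [
    {"grip": 1, "dp": [-0.001, 0.001, 0.004], "rotation": [-0.4, -0.4, 0]},
    {"grip": 1, "dp": [0, 0, 0.004], "rotation": [0, 0, 0]},
    {"grip": 1, "dp": [0, 0, 0.003], "rotation": [0, 0, 0]},
    {"grip": 1, "dp": [0, 0, 0], "rotation": [0, 0, 0]}
  ]
}}

```text
time_s: 35.72
tool_pos: [0.7051, -0.0331, 0.0426]
tool_rot: [-180.0, -0.2, 7.5]
force: [0.2, -0.8, -1.3]
grip_width: 0.0252
```

Emit:
{"method": "carry_out", "body": {
  "plan": [
    {"grip": 1, "dp": [-0.004, 0, 0.003], "rotation": [0, 0, 0]},
    {"grip": 1, "dp": [0, 0, 0.003], "rotation": [0, 0, 0]}
  ]
}}

```text
time_s: 35.88
tool_pos: [0.7032, -0.0334, 0.041]
tool_rot: [-180.0, -0.5, 7.5]
force: [-9.5, 2.2, 22.6]
grip_width: 0.0254
```

Emit:
{"method": "carry_out", "body": {
  "plan": [
    {"grip": 0.3, "dp": [0, 0, -0.0015], "rotation": [0, 0, 0]},
    {"grip": 0.3, "dp": [0, 0, 0], "rotation": [0, 0, 0]},
    {"grip": 0.3, "dp": [0, 0, 0], "rotation": [0, 0, 0]},
    {"grip": 0.3, "dp": [0, 0, 0], "rotation": [0, 0, 0]},
    {"grip": 0.3, "dp": [0, 0, -0.01], "rotation": [0, 0, 0]},
    {"grip": 0.3, "dp": [0, 0, -0.025], "rotation": [0, 0, 0]},
    {"grip": 0.3, "dp": [0, 0, -0.035], "rotation": [0, 0, 0]},
    {"grip": 0.3, "dp": [0, 0, -0.035], "rotation": [0, 0, 0]}
  ]
}}

```text
time_s: 36.55
tool_pos: [0.697, -0.0334, 0.1453]
tool_rot: [-179.9, 0.3, 7.5]
force: [1.2, 0.1, 0.9]
grip_width: 0.0601
```

Emit:
{"method": "carry_out", "body": {
  "plan": [
    {"grip": 0.3, "dp": [-0.01, 0, -0.038], "rotation": [0, 0, 0]},
    {"grip": 0.3, "dp": [-0.01, 0, -0.038], "rotation": [0, 0, 0]},
    {"grip": 0.3, "dp": [-0.01, 0, -0.038], "rotation": [0, 0, 0]},
    {"grip": 0.3, "dp": [-0.01, -0.038, 0], "rotation": [0, 0, 0]},
    {"grip": 0.3, "dp": [-0.01, -0.038, 0], "rotation": [0, 0, 0]},
    {"grip": 0.3, "dp": [-0.01, -0.038, 0], "rotation": [0, 0, 0]},
    {"grip": 0.3, "dp": [-0.01, -0.038, 0], "rotation": [0, 0, 0]},
    {"grip": 0.3, "dp": [-0.01, -0.038, 0], "rotation": [0, 0, 0]}
  ]
}}

```text
time_s: 37.22
tool_pos: [0.5975, 0.132, 0.2807]
tool_rot: [179.7, -1.1, 5.9]
force: [0.4, 0.7, 0.6]
grip_width: 0.0609
```

Emit:
{"method": "carry_out", "body": {
  "plan": [
    {"grip": 0.3, "dp": [-0.01, -0.038, 0], "rotation": [0, 0, 0]},
    {"grip": 0.3, "dp": [-0.01, -0.038, 0], "rotation": [0, 0, 0]},
    {"grip": 0.3, "dp": [-0.01, -0.038, 0], "rotation": [0, 0, 0]},
    {"grip": 0.3, "dp": [0, 0, 0], "rotation": [0, 0, 0]}
  ]
}}

```text
time_s: 37.55
tool_pos: [0.5489, 0.2569, 0.2825]
tool_rot: [-179.9, -1.2, 6.5]
force: [-1.1, 1.4, -0.3]
grip_width: 0.0606
```

```bash
python3 -c "
from h import *
st()
t=env.read_camera('top')[:,:,::-1]; s=env.read_camera('scene')[:,:,::-1]
a=cv2.resize(t[125:270,215:415],(800,580),interpolation=cv2.INTER_CUBIC)[:,:480]
b=cv2.resize(s[155:300,190:310],(320,387),interpolation=cv2.INTER_CUBIC); d=cv2.resize(s[60:200,235:375],(320,193+0),interpolation=cv2.INTER_CUBIC)
cv2.imwrite('pics/c10.png',np.hstack([a,np.vstack([b,d])]))"
```

```text
37.55 [0.5489 0.2569 0.2825] [-179.86   -1.15    6.49] [-1.1  1.4 -0.3] 0.0606
```

View pics/c10.png

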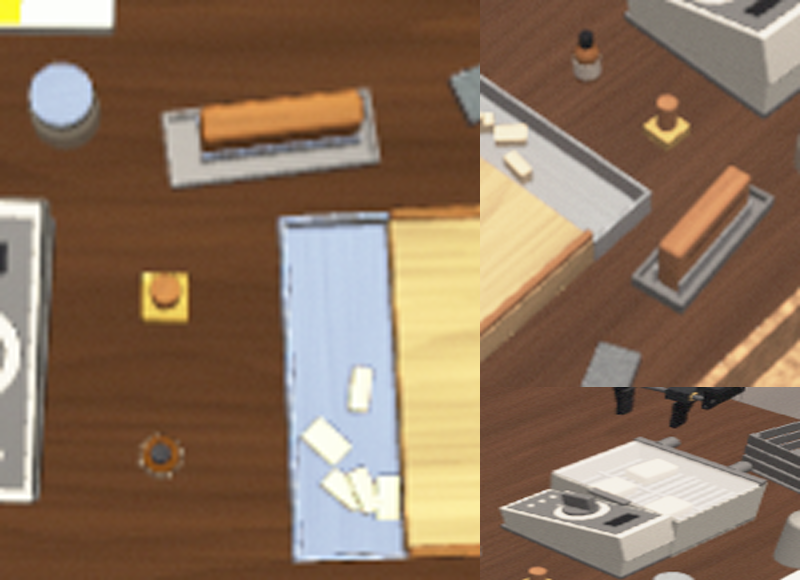

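```bash
python3 -c "
from h import *
print(env.sign_off())"
```

```text
the job is handed in; nothing more can be done
None
```

I carried out the whole job in order and handed it in at about 37.6 s of robot time; the hand-in gives no verdict.

**What I did**
- Laid the two fresh bars in the far-right and near-left bays; the cured bar stayed where it was.
- Shut the lid, then twisted START about 72° to its stop and let it spring back.
- Swept the five offcuts into the catch tray in one pass, then stood the scraper back on its rest.

**Last checks**
- The final pictures show all five offcuts in the tray. One lies against the board's edge, but its middle reads inside the tray.
- They also show the lid shut, the scraper upright in its rest, and the oil, stamp and jar in place, with the gripper clear of everything.
- I last saw the knob close up right after releasing it, when it was back on its mark.
- I judged bar flatness from the contact heights when setting them down (both within 1 mm) and from pictures, not by measuring the tilt. The second bar lies turned about 5° in its bay.

None of the checks failed or disagreed.

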